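Charge the sound scope handles, set aside the faulty ones

TASK

Swing the charging station's clear cover up and over until it leans back on its rear stops, then stand every green-tagged scope handle upright in a charging well, fully home, and stand every red-tagged handle upright in the yellow repair tray. When all are sorted, swing the cover back over and shut it. Lower the cover gently both ways, never letting it drop, and leave the bowl, bottle and screwdriver where they are.

Things in the scene. Friction and masses are not known exactly. Their poses are not given: they have to be found in the camera images.
- station: Charging station, a fixed white open-topped box, outside 124 (x) by 270 (y) by 92 mm tall, walls 5 mm, with a black deck inside that is 18 mm above the table, in which three round wells are sunk in a row along the station's y, 75 mm apart. Origin: centre of the underside; x points away from the robot (turned up to 0.2 rad), z up. It lies at a different spot and yaw each time.
- cover (a joint): Hinge of the station's clear, blue-framed flat cover (0.25 kg; 4 mm thick), hinged on the far top edge. 0 = shut, lying flat on the box; grows as the cover swings up and over away from the robot; 1.57 = upright; 2.3 = leaning back on its rear stops. The hinge is nearly free, with only slight damping: the cover falls under its weight either way if let go (forwards below 1.57, backwards above), faster than its permitted swing speed of 2.5 rad/s.
- cover_hinge (a point): Middle of the cover's hinge line, 95 mm above the table, at the station's (x, y) = (+62, 0) mm; the hinge line runs along the station's y.
- cover_bar (a point): Middle of the cover's blue round pull bar: 10 mm in diameter, 110 mm long along the station's y, carried on two thin side arms (at its ends) 164 mm from the hinge line, in the plane of the cover; the gap between bar and cover edge is 35 mm, open from above and below. Shut, the bar sticks out 40 mm in front of the box, 95 mm above the table; held across from above by two fingers it can turn between them.
- well0 (a point): Centre of the floor of well 0 (right as the robot sees it), 8 mm above the table: a round recess 53 mm in diameter, 10 mm deep, for the foot of one handle.
- well1 (a point): Centre of the floor of well 1 (middle), 8 mm above the table: a round recess 53 mm in diameter, 10 mm deep, for the foot of one handle.
- well2 (a point): Centre of the floor of well 2 (left), 8 mm above the table: a round recess 53 mm in diameter, 10 mm deep, for the foot of one handle.
- tray: Yellow repair tray, fixed, open, 200 (x) by 110 (y) by 25 mm tall, walls and floor 5 mm, inside 190 by 100 mm. Origin: centre of the underside; its x is the long way. Lies to the right of the station, at a different spot and yaw each time.
- green1: Cordless scope handle, green-tagged (checked and sound); may be absent. Upright steel stem 28 mm in diameter on a wider round dark foot 48 mm in diameter and 13 mm thick; 70 mm tall in all, 0.1 to 0.2 kg, bottom-heavy. Its top 14 mm and top face are green: that is the tag. Origin: centre of the underside; z: up along the stem. Starts standing on the blue drape, left of the station.
- green2: Cordless scope handle, green-tagged (checked and sound); may be absent. Upright steel stem 28 mm in diameter on a wider round dark foot 48 mm in diameter and 13 mm thick; 70 mm tall in all, 0.1 to 0.2 kg, bottom-heavy. Its top 14 mm and top face are green: that is the tag. Origin: centre of the underside; z: up along the stem. Starts standing on the blue drape, left of the station.
- green3: Cordless scope handle, green-tagged (checked and sound); may be absent. Upright steel stem 28 mm in diameter on a wider round dark foot 48 mm in diameter and 13 mm thick; 70 mm tall in all, 0.1 to 0.2 kg, bottom-heavy. Its top 14 mm and top face are green: that is the tag. Origin: centre of the underside; z: up along the stem. Starts standing on the blue drape, left of the station.
- red1: Cordless scope handle, red-tagged (faulty); may be absent. Upright steel stem 28 mm in diameter on a wider round dark foot 48 mm in diameter and 13 mm thick; 70 mm tall in all, 0.1 to 0.2 kg, bottom-heavy. Its top 14 mm and top face are red: that is the tag. Origin: centre of the underside; z: up along the stem. Starts standing on the blue drape, left of the station.
- red2: Cordless scope handle, red-tagged (faulty); may be absent. Upright steel stem 28 mm in diameter on a wider round dark foot 48 mm in diameter and 13 mm thick; 70 mm tall in all, 0.1 to 0.2 kg, bottom-heavy. Its top 14 mm and top face are red: that is the tag. Origin: centre of the underside; z: up along the stem. Starts standing on the blue drape, left of the station.
- red3: Cordless scope handle, red-tagged (faulty); may be absent. Upright steel stem 28 mm in diameter on a wider round dark foot 48 mm in diameter and 13 mm thick; 70 mm tall in all, 0.1 to 0.2 kg, bottom-heavy. Its top 14 mm and top face are red: that is the tag. Origin: centre of the underside; z: up along the stem. Starts standing on the blue drape, left of the station.
- bowl: Bystander: steel bowl, 100 mm across, 45 mm tall. Origin: centre of the underside.
- spray: Bystander: bottle 56 mm in diameter, 140 mm tall. Origin: centre of the underside.
- probe: Bystander: small screwdriver 160 mm long lying beyond the station. Origin on its length.

How it is judged (in metres and radians):
On the way, in this order (a step that is already met when the one before it is completed fails the run):
1. the cover leans back at rest on its rear stops (value of joint cover above 2.22 rad and velocity of joint cover below 0.1 rad/s), for 0.3 s.
2. with the cover open, every green handle stands in a well and every red one in the tray (value of joint cover above 2.1 rad and (distance between green1 and well0 below 0.008 m or distance between green1 and well1 below 0.008 m or distance between green1 and well2 below 0.008 m) and angle between each of green1, green2, green3, red1, red2, red3's own z axis and vertical below 0.12 rad and linear speed of each of green1, green2, green3, red1, red2, red3 below 0.03 m/s and (distance between green2 and well0 below 0.008 m or distance between green2 and well1 below 0.008 m or distance between green2 and well2 below 0.008 m) and (distance between green3 and well0 below 0.008 m or distance between green3 and well1 below 0.008 m or distance between green3 and well2 below 0.008 m) and x of red1 in the frame of tray between -0.09 and 0.09 m and y of red1 in the frame of tray between -0.045 and 0.045 m and z of each of red1, red2, red3 in the frame of tray below 0.012 m and x of red2 in the frame of tray between -0.09 and 0.09 m and y of red2 in the frame of tray between -0.045 and 0.045 m and x of red3 in the frame of tray between -0.09 and 0.09 m and y of red3 in the frame of tray between -0.045 and 0.045 m), for 0.2 s.
At the end, for the whole second after the job is handed in: The cover is shut (within 0.04 rad), every green handle present stands upright (within 0.12 rad) in a well with its foot's centre within 8 mm of the middle of the well's floor, every red handle present stands upright on the tray's floor inside its walls, and all are at rest (value of joint cover below 0.04 rad and (distance between green1 and well0 below 0.008 m or distance between green1 and well1 below 0.008 m or distance between green1 and well2 below 0.008 m) and angle between each of green1, green2, green3, red1, red2, red3's own z axis and vertical below 0.12 rad and linear speed of each of green1, green2, green3, red1, red2, red3 below 0.03 m/s and (distance between green2 and well0 below 0.008 m or distance between green2 and well1 below 0.008 m or distance between green2 and well2 below 0.008 m) and (distance between green3 and well0 below 0.008 m or distance between green3 and well1 below 0.008 m or distance between green3 and well2 below 0.008 m) and x of red1 in the frame of tray between -0.09 and 0.09 m and y of red1 in the frame of tray between -0.045 and 0.045 m and z of each of red1, red2, red3 in the frame of tray below 0.012 m and x of red2 in the frame of tray between -0.09 and 0.09 m and y of red2 in the frame of tray between -0.045 and 0.045 m and x of red3 in the frame of tray between -0.09 and 0.09 m and y of red3 in the frame of tray between -0.045 and 0.045 m); the robot touches nothing.
It fails at once if the cover swings faster than 2.5 rad/s (dropped or slammed) (velocity of joint cover above 2.5 rad/s or velocity of joint cover below -2.5 rad/s).
It fails at once if the bowl is shifted more than 3 cm (distance of bowl from where it was at the start of the episode above 0.03 m).
It fails at once if the spray is shifted more than 3 cm (distance of spray from where it was at the start of the episode above 0.03 m).
It fails at once if the probe is shifted more than 3 cm (distance of probe from where it was at the start of the episode above 0.03 m).
Of green1, green2, green3, red1, red2, red3 only 4 to 6 are there at a start; the rules pass over those that are not, and their reading is None.
At some moment in a run one of green1, green2, green3, red1, red2, red3 may be knocked a few centimetres aside while the robot is not near it.
It also fails if it takes over 210 s, if anything falls off the work surface, if the arm or the gripper's body presses on something with over 40 N, if the wrist force passes 120 N, or if a joint passes its speed limit or range.

ROBOT

A 7-joint arm with a two-finger parallel gripper is mounted at the origin on the work surface. World frame = base frame: x ahead of the robot, y to its left, z up, the work surface at z = 0. Lengths are in m, angles in degrees, forces in N, time in s.
With the tool pointing down it reaches from about 0.425 to 0.875 m from the base axis. Payload 8.4 kg.
Tool frame: the origin (TCP) lies midway between the tips of the shut fingers; the grasp point (between the pads) lies robot.tcp_to_grasp behind it (robot.tcp_to_grasp is the distance from the TCP to the grasp point, in m); z points along the fingers, x is the direction in which the jaws open and shut, and the axes are right-handed (so a half turn about z gives the same grasp; the last joint's range is limited). The gripper opens to 85 mm and grips with 20 to 120 N. Pads are 22 mm wide; open, the fingers measure 114 mm over their backs; the gripper's body (76 mm by 85 mm) begins 54 mm behind the grasp point. The pads swing forward as they close: fully open they stand 13 mm farther back than shut.
Start: joints at [-70.6, 19.091, 2.286, 83.961, -0.768, 76.965, -3.352], TCP at [0.276, 0.589, 0.231] pointing down, gripper open.
Joint ranges: [-147.57, 147.57], [-21.85, 119.76], [-74.77, 79.35], [14.55, 137.4], [-85.83, 265.84], [4.83, 119.75], [-152.11, 152.11]. Speed limits (degrees/s): [127.2, 127.2, 159.86, 159.86, 180, 180, 180].

INTERFACE

Orientations are given as a 3x3 rotation matrix whose columns are the frame's x, y, z axes.
In Python, from workcell import robot gives the robot as it stands.
- The arm moves only by the tool play_rows, never from a script. Its arguments are lists of equal length, an entry for each row: "dp": the shift along the tool's x, y, z in mm, a list of three; "delta_rot": the turn, a rotation vector about the tool's x, y, z in degrees, a list of three; "fingers": the gripper command: -1 is shut, 1 is fully open, values between are in proportion. In form: {"dp": [[tx, ty, tz], ...], "delta_rot": [[rx, ry, rz], ...], "fingers": [fingers, ...]}. A call has 1 to 12 rows; each row is the pose to reach, as a shift and turn from the pose commanded when the call began, along the tool's axes at that moment; what a row does not reach only later rows make up. A row lasts 1/8 s, in which the tool goes at most 62.5 mm and 10.7 degrees, less where a joint would pass 70% of its speed; a pose out of reach is approached as far as the arm can. A call with a gripper value outside its range is refused whole. The fingers move at their own pace and stop on an object; the grip force is fixed at half the most. Time passes only in rows, so rows that repeat a pose let the fingers close. It gives the time, the measured TCP pose, the force and the opening at its end, in the units of the state.
- robot.sense(): the state, without advancing time (a new reading comes with each control period).
- robot.read_camera(name): name is "scene" or "top" or "wrist"; returns a dict with "img" (480x640x3 uint8, red, green, blue), "camera_matrix" (3x3 intrinsics, pixels), "dist_coeffs" ([k1, k2, p1, p2, k3] as OpenCV has them; the pictures are not rectified), "rvec" (rotation vector, rad) and "tvec" (3), from world to camera coordinates, as OpenCV has them; the wrist camera has in their place "mount" (4x4, takes a point from camera to tool coordinates, whose origin is the TCP and whose axes are the tool frame's). Camera axes: x right, y down, z forward; pixel columns grow to the right and rows downward; lengths in m; the calibration is good to about 2 mm. A picture is of the moment at which its call begins: read the wrist's pose just before it. There is no depth.
- robot.job_done(): hands the job in, once; it reports no verdict.
The state is a dict: "clock": time; "joints": joint angles; "qvel": joint speeds; "joint_torque": joint torques, N m; "tcp_pos": TCP position; "ee_rot": TCP orientation; "contact_force": force on the tool from outside, world axes, zero at the start; "moment": the same for the moment, N m; "opening": finger opening in m.
Only numpy, scipy, OpenCV 4.12 (cv2) and the standard library are available. Lean on these libraries where they do the work, as an engineer would, in place of code of your own. Each camera call takes 0.05 s, during which the arm holds its last target. There are 200 camera calls.

## Working session

There is one attempt and no reset: what is moved stays moved. The work goes in short steps, Python scripts to look and compute and a tool call to move; the robot and the scene stay as the last step left them, time stands still between calls to the robot, and variables do not carry over. Pictures are saved under pics/ and viewed, about 12 in all and at most 16, crops included, and the job is handed in when it is done.

Besides the shell and the picture viewer there is one more tool, called after "Call:" as name(argument=value, ...), one argument or row to a line, values as JSON. play_rows: Moves the arm, as the interface text tells. Its arguments: {"type":"object","properties":{"dp":{"type":"array","items":{"type":"array","items":{"type":"number"}}},"delta_rot":{"type":"array","items":{"type":"array","items":{"type":"number"}}},"fingers":{"type":"array","items":{"type":"number"}}},"required":["dp","delta_rot","fingers"]}

```bash
ls; mkdir -p pics; python3 - <<'E'
from workcell import robot
import cv2,numpy as np
s=robot.sense()
for k,v in s.items(): print(k,np.round(v,4).tolist())
print(robot.tcp_to_grasp)
for n in ["scene","top"]:
    c=robot.read_camera(n); cv2.imwrite(f"pics/{n}0.png",c["img"][:,:,::-1])
    R=cv2.Rodrigues(np.array(c["rvec"]))[0]; print(n,(-R.T@np.array(c["tvec"]).ravel()).round(3),R.round(2).tolist(),np.array(c["camera_matrix"]).round(1).tolist(),c["dist_coeffs"])
E
```

```text
pics
clock 0.0
joints [-70.6009, 19.1306, 2.2852, 84.0118, -0.7684, 76.9649, -3.3519]
qvel [-0.0214, -0.0041, -0.049, 0.0678, -0.0385, -0.0435, -0.0465]
joint_torque [-0.0, -65.8562, 1.3656, -40.5545, 0.0168, 0.0128, 0.0]
tcp_pos [0.2754, 0.5883, 0.2304]
ee_rot [[0.424, 0.9057, -0.0006], [0.9057, -0.424, -0.0015], [-0.0016, 0.0001, -1.0]]
contact_force [-0.4131, -0.1923, -0.0948]
moment [-0.0228, 0.0636, -0.0347]
opening 0.0854
0.0187
scene [ 1.04  -0.736  0.979] [[0.86, 0.5, -0.02], [0.36, -0.63, -0.69], [-0.36, 0.59, -0.72]] [[611.6, 0.0, 322.9], [0.0, 611.6, 240.2], [0.0, 0.0, 1.0]] [0.05528206 0.         0.         0.         0.        ]
top [ 0.452 -0.021  1.054] [[0.02, -1.0, -0.02], [-0.99, -0.01, -0.15], [0.15, 0.03, -0.99]] [[465.5, 0.0, 330.8], [0.0, 465.5, 234.5], [0.0, 0.0, 1.0]] [-0.07303001  0.          0.          0.          0.        ]
```

View pics/top0.png

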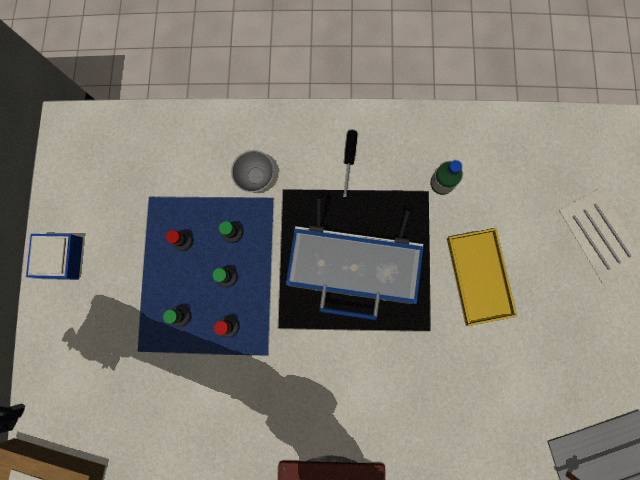

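View pics/scene0.png

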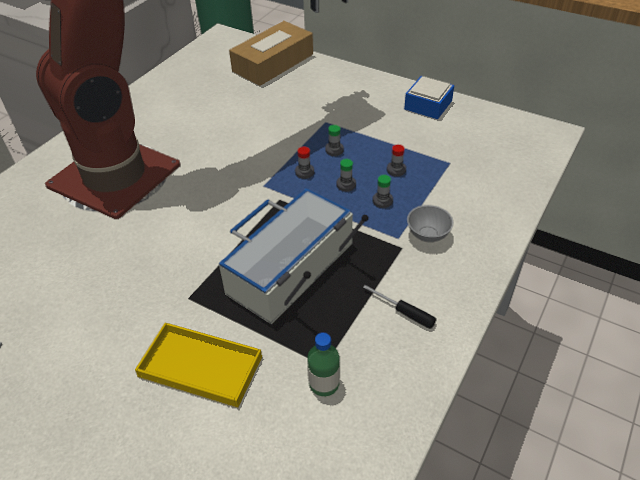

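The top view shows green handles at (228,230), (221,275) and (173,316), red at (175,238) and (224,327), the station's blue frame around (355,265) with its bar at (350,312), and the tray at (482,277). I'll fit all of these with silhouette models in both cameras.

```bash
cat > h.py <<'E'
import cv2,numpy as np
from workcell import robot
from scipy.optimize import minimize
def ext(c,s=None):
    "world->cam rvec,tvec"
    if "rvec" in c: return np.array(c["rvec"],float),np.array(c["tvec"],float)
    T=np.eye(4);T[:3,:3]=s["ee_rot"];T[:3,3]=s["tcp_pos"]
    M=np.linalg.inv(T@np.array(c["mount"])); return cv2.Rodrigues(M[:3,:3])[0],M[:3,3]
def grab(n):
    s=robot.sense(); c=robot.read_camera(n); c["rvec"],c["tvec"]=ext(c,s); return c
def proj(c,P): return cv2.projectPoints(np.array(P,float).reshape(-1,3),c["rvec"],c["tvec"],np.array(c["camera_matrix"]),np.array(c["dist_coeffs"]))[0].reshape(-1,2)
def place(p,P):
    x,y,a=p; P=np.array(P,float); R=np.array([[np.cos(a),-np.sin(a),0],[np.sin(a),np.cos(a),0],[0,0,1]]); return P@R.T+[x,y,0]
def hsv(c,lo,hi): return cv2.inRange(cv2.cvtColor(c["img"],cv2.COLOR_RGB2HSV),lo,hi)
def hullmask(pts,K=4):
    m=np.zeros((480*K,640*K),np.uint8); h=cv2.convexHull(pts.astype(np.float32)).reshape(-1,2)
    cv2.fillConvexPoly(m,np.round((h+0.5)*K*16-8).astype(int),255,cv2.LINE_8,4); return m
def obs(mask,K=4):
    big=cv2.resize(mask,None,fx=K,fy=K,interpolation=cv2.INTER_CUBIC)>127
    ys,xs=np.nonzero(big); m=np.zeros(big.shape,np.uint8); cv2.fillConvexPoly(m,cv2.convexHull(np.c_[xs,ys].astype(np.int32)),255); return m
def fit(cams,masks,model,p0,d=(.01,.01,.05)):
    O=[obs(m) for m in masks]
    f=lambda p:sum(float(np.count_nonzero(hullmask(proj(c,place(p,model)))!=o))/max(1,np.count_nonzero(o)) for c,o in zip(cams,O))
    sim=np.array([p0]+[np.add(p0,np.eye(3)[i]*d[i]) for i in range(3)])
    r=minimize(f,p0,method="Nelder-Mead",options=dict(initial_simplex=sim,xatol=2e-4,fatol=1e-4)); return r.x,r.fun
def cyl(r,z0,z1,n=40):
    t=np.linspace(0,2*np.pi,n,endpoint=False); return np.array([[r*np.cos(a),r*np.sin(a),z] for a in t for z in (z0,z1)])
box=lambda x,y,z:np.array([[i*x,j*y,k] for i in(-1,1) for j in(-1,1) for k in z])
COVER=np.vstack([np.array([[i*.062,j*.135,z] for i in(-1,1) for j in(-1,1) for z in(.093,.097)]),[[-.102-.005,j*.055,z] for j in(-1,1) for z in(.093,.097)]])
TRAY=box(.1,.055,(0,.025))
RED=[((0,140,80),(8,255,255)),((172,140,80),(179,255,255))]; GRN=[((50,120,50),(80,255,255))]
def cmask(c,ranges): return sum(hsv(c,*r) for r in ranges)
def tagfind(cams,guess,ranges,base=0.0,win=14):
    "guess xy -> xy of handle from tag blob near its projection"
    from scipy.optimize import least_squares
    C=[]
    for c in cams:
        u=proj(c,[[*guess,base+.063]])[0]; m=cmask(c,ranges); n,l,st,ce=cv2.connectedComponentsWithStats((m>0).astype(np.uint8))
        k=[i for i in range(1,n) if st[i,4]>20]
        if not k: C.append(None);continue
        i=min(k,key=lambda i:np.hypot(*(ce[i]-u))); C.append(ce[i] if np.hypot(*(ce[i]-u))<win else None)
    def cen(c,p):
        M=cv2.moments(cv2.convexHull(proj(c,place((*p,0),cyl(.014,base+.056,base+.070))).astype(np.float32))); return np.array([M["m10"],M["m01"]])/M["m00"]
    ok=[(c,o) for c,o in zip(cams,C) if o is not None]
    if not ok: return None
    r=least_squares(lambda p:np.concatenate([cen(c,p)-o for c,o in ok]),guess); return r.x,r.fun
def pix2w(c,u,z):
    n=cv2.undistortPoints(np.array([[u]],float),np.array(c["camera_matrix"]),np.array(c["dist_coeffs"]))[0,0]
    R=cv2.Rodrigues(c["rvec"])[0]; d=R.T@[*n,1]; o=-R.T@np.ravel(c["tvec"]); return o+d*(z-o[2])/d[2]
E
cat > m1.py <<'E'
from h import *
t,s=grab("top"),grab("scene")
# handles from top
for nm,rg in (("red",RED),("green",GRN)):
    n,l,st,ce=cv2.connectedComponentsWithStats((cmask(t,rg)>0).astype(np.uint8))
    for i in range(1,n):
        if st[i,4]<40: continue
        g=pix2w(t,ce[i],.063)[:2]
        if nm=="green" and g[1]<.05 : continue
        r=tagfind([t,s],g,rg,win=25)
        if r: print(nm,st[i,4],r[0].round(4),r[1].round(1))
def sub(m,c,P,rad):
    k=np.zeros_like(m); u=proj(c,P)[0]; cv2.circle(k,tuple(int(v) for v in u),rad,255,-1); return m&k
g=pix2w(t,(354,267),.095); 
bm=[]
for c in(t,s):
    m=sub(hsv(c,(100,110,60),(125,255,255)),c,[g],95); n,l,st,ce=cv2.connectedComponentsWithStats(m)
    i=1+np.argmax(st[1:,4]); bm.append((l==i).astype(np.uint8)*255); print(st[i])
for cs,ms in (([t,s],bm),([t],bm[:1]),([s],bm[1:])):print("station",fit(cs,ms,COVER,(g[0],g[1],0)))
g=pix2w(t,(482,277),.02)
ym=[hsv(c,(20,120,60),(35,255,255)) for c in(t,s)]
ym=[sub(m,c,[g],90) for m,c in zip(ym,(t,s))]
for cs,ms in (([t,s],ym),([t],ym[:1]),([s],ym[1:])): print("tray",fit(cs,ms,TRAY,(g[0],g[1],0.1)))
for nm,u,z in(("bowl",(253,170),.045),("spray",(455,167),.14),("probe",(350,165),.01)): print(nm,pix2w(t,u,z).round(3))
E
python3 m1.py
```

```text
red 136 [0.5948 0.3542] [-0.3  0.3  0.2  0.5]
red 152 [0.401 0.237] [-0.5  0.2 -0.1  0.9]
red 187 [0.1117 0.0718] [ 5.6  0.4  3.  -7.6]
green 146 [0.6152 0.2368] [-0.4  0.4  0.1  0.9]
green 147 [0.5131 0.2457] [-0.5  0.1  0.1  0.9]
green 146 [0.422  0.3487] [-0.3  0.2  0.1  0.7]
[ 286  229  137   75 1067]
[ 220  144  160  148 4120]
station (array([ 0.54543458, -0.04486246, -0.14708049]), np.float64(0.7719643403895831))
station (array([ 0.5401785 , -0.04510818, -0.12232927]), np.float64(0.30841995672897043))
station (array([ 0.56701381, -0.03749819, -0.3970134 ]), np.float64(0.4265458151710141))
tray (array([ 0.52184035, -0.32872176,  0.19821323]), np.float64(0.04535630524691529))
tray (array([ 0.52177888, -0.32983538,  0.19898576]), np.float64(0.007805452049421455))
tray (array([ 0.52173264, -0.32753364,  0.20175138]), np.float64(0.005517100219567563))
bowl [0.752 0.185 0.045]
spray [ 0.734 -0.246  0.14 ]
probe [ 0.776 -0.035  0.01 ]
```

```bash
cat > m2.py <<'E'
from h import *
t,s=grab("top"),grab("scene")
def st(lo=(100,150,60)):
    p0=(.5402,-.0451,-.122); ms=[]
    for c in (t,s):
        m=hsv(c,lo,(125,255,255)); k=cv2.dilate(cv2.resize(hullmask(proj(c,place(p0,COVER)),1),(640,480)),np.ones((13,13)))
        ms.append(m&k)
    return ms
for c,u in((t,(200,210)),(s,(380,200)),(t,(350,318))): print(cv2.cvtColor(c["img"],cv2.COLOR_RGB2HSV)[u[1]-1:u[1]+2,u[0]].tolist())
ms=st()
for cs,m in (([t,s],ms),([t],ms[:1]),([s],ms[1:])):print("station",fit(cs,m,COVER,(.54,-.045,-.122)))
p,_=fit([t],ms[:1],COVER,(.54,-.045,-.122))
v=[]
for c,m,(x,y,w,h) in ((t,ms[0],(270,210,170,130)),(s,ms[1],(200,170,170,130))):
    im=c["img"][:,:,::-1].copy(); K=4
    im=cv2.resize(im[y:y+h,x:x+w],None,fx=K,fy=K,interpolation=cv2.INTER_CUBIC)
    for q in proj(c,place(p,COVER)): cv2.circle(im,tuple(int((a-b+.5)*K) for a,b in zip(q,(x,y))),3,(0,0,255),-1)
    v.append(cv2.resize(im,(400,306)))
    v.append(cv2.resize(cv2.cvtColor(cv2.resize(m[y:y+h,x:x+w],None,fx=K,fy=K),cv2.COLOR_GRAY2BGR),(400,306)))
cv2.imwrite("pics/st.png",cv2.resize(np.vstack([np.hstack(v[:2]),np.hstack(v[2:])]),(784,600)))
E
python3 m2.py
```

```text
[[112, 150, 80], [111, 138, 83], [112, 142, 79]]
[[0, 0, 61], [90, 3, 74], [105, 8, 62]]
[[6, 98, 13], [23, 68, 15], [135, 36, 14]]
station (array([ 0.53452445, -0.04195501, -0.13540074]), np.float64(0.12256361784031113))
station (array([ 0.53685854, -0.04423846, -0.1151599 ]), np.float64(0.039707951919228435))
station (array([ 0.53405266, -0.04105065, -0.12223085]), np.float64(0.06861616795703425))
```

View pics/st.png

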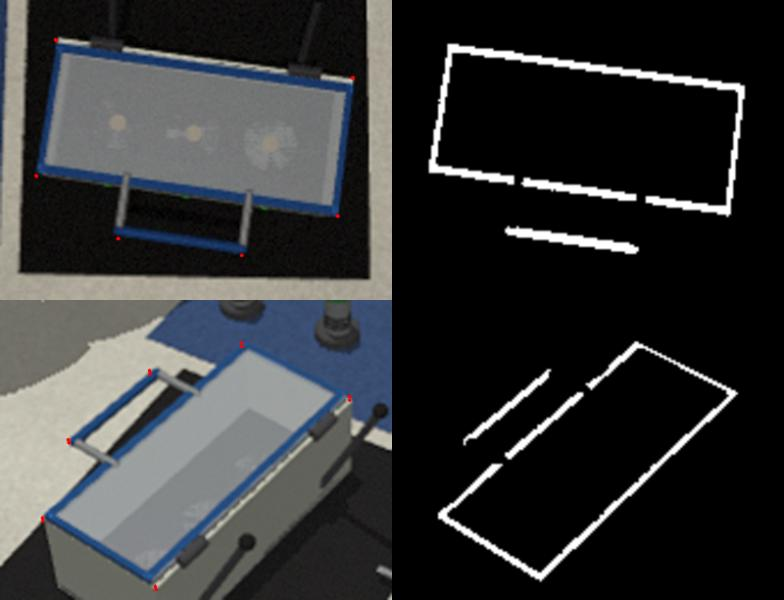

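```bash
cat > m3.py <<'E'
from m2 import *
for bx in (.050,.053,.056,.059):
  for fy in (.135,.132):
    M=np.vstack([[[x,j*fy,z] for x in(-.062,bx) for j in(-1,1) for z in(.093,.097)],[[-.107,j*.055,.095] for j in(-1,1)]])
    for nm,cs,m in (("both",[t,s],ms),("t",[t],ms[:1]),("s",[s],ms[1:])):
        p,f=fit(cs,m,M,(.537,-.043,-.12)); print(bx,fy,nm,p.round(4),round(f,4))
E
python3 m3.py | tail -24
```

```text
0.05 0.135 both [ 0.5398 -0.0438 -0.1271] 0.086
0.05 0.135 t [ 0.54   -0.0451 -0.1203] 0.0463
0.05 0.135 s [ 0.54   -0.0415 -0.1139] 0.0271
0.05 0.132 both [ 0.5404 -0.0446 -0.1277] 0.11
0.05 0.132 t [ 0.539  -0.047  -0.1099] 0.0656
0.05 0.132 s [ 0.5397 -0.0444 -0.1217] 0.0436
0.053 0.135 both [ 0.5385 -0.0428 -0.1231] 0.0589
0.053 0.135 t [ 0.5394 -0.0448 -0.126 ] 0.0269
0.053 0.135 s [ 0.5382 -0.041  -0.118 ] 0.0077
0.053 0.132 both [ 0.5382 -0.0439 -0.1195] 0.0773
0.053 0.132 t [ 0.5389 -0.0457 -0.1158] 0.0467
0.053 0.132 s [ 0.538  -0.0426 -0.1194] 0.0266
0.056 0.135 both [ 0.5379 -0.0427 -0.1265] 0.06
0.056 0.135 t [ 0.5387 -0.045  -0.128 ] 0.0091
0.056 0.135 s [ 0.537  -0.0412 -0.1139] 0.0183
0.056 0.132 both [ 0.5378 -0.0441 -0.1247] 0.0773
0.056 0.132 t [ 0.5383 -0.0449 -0.1281] 0.0281
0.056 0.132 s [ 0.5361 -0.0407 -0.1153] 0.0318
0.059 0.135 both [ 0.5366 -0.0413 -0.1235] 0.0743
0.059 0.135 t [ 0.5378 -0.0448 -0.1322] 0.0203
0.059 0.135 s [ 0.5333 -0.04   -0.1159] 0.0362
0.059 0.132 both [ 0.5364 -0.0436 -0.1243] 0.0917
0.059 0.132 t [ 0.5368 -0.0439 -0.1308] 0.0336
0.059 0.132 s [ 0.5329 -0.0438 -0.123 ] 0.0481
```

```bash
cat > g.py <<'E'
from h import *
from scipy.spatial.transform import Rotation as Ro
ST=(.5384,-.043,-.123); TR=(.522,-.3285,.199)
def go(targets):
    "targets: (x,y,z_tcp,yaw deg of tool x[, pitch about tool y]) -> dp,drot from the present pose"
    s=robot.sense(); R=np.array(s["ee_rot"]); p=np.array(s["tcp_pos"])
    for x,y,z,a in targets:
        a=np.radians(a); X=np.array([np.cos(a),np.sin(a),0]); Z=np.array([0,0,-1.]); T=np.c_[X,np.cross(Z,X),Z]
        print((1000*R.T@(np.array([x,y,z])-p)).round(1).tolist(),np.degrees(Ro.from_matrix(R.T@T).as_rotvec()).round(1).tolist())
def bar(th,st=ST): return place(st,[[.062-.164*np.cos(th),0,.095+.164*np.sin(th)]])[0]
E
python3 -c "
from g import *
b=bar(0);print(b)
go([(.46,.2,.23,20),(b[0],b[1],.17,-7.05)])"
```

```text
[ 0.43717061 -0.03048561  0.095     ]
[-273.7, 331.8, 1.2] [0.0, 0.0, 44.9]
[-492.1, 408.9, 61.3] [0.0, 0.0, 72.0]
```

Call:
play_rows(
  dp=[
    [-274, 332, 1],
    [-274, 332, 1],
    [-274, 332, 1],
    [-274, 332, 1],
    [-274, 332, 1],
    [-274, 332, 1],
    [-274, 332, 1],
    [-492, 409, 61],
    [-492, 409, 61],
    [-492, 409, 61],
    [-492, 409, 61],
    [-492, 409, 61],
  ],
  delta_rot=[
    [0, 0, 45],
    [0, 0, 45],
    [0, 0, 45],
    [0, 0, 45],
    [0, 0, 45],
    [0, 0, 45],
    [0, 0, 45],
    [0, 0, 72],
    [0, 0, 72],
    [0, 0, 72],
    [0, 0, 72],
    [0, 0, 72],
  ],
  fingers=[1, 1, 1, 1, 0, 0, -0.25, -0.25, -0.25, -0.25, -0.25, -0.25],
)

```text
clock: 1.9
tcp_pos: [0.4364, -0.0338, 0.1698]
ee_rot: [[0.992, -0.129, -0.001], [-0.129, -0.992, 0.0], [-0.001, -0.0, -1.0]]
contact_force: [0.3, 1.7, -0.0]
opening: 0.0316
```

```bash
python3 -c "
from g import *
b=bar(0)
go([(b[0],b[1],.17,-7.05),(b[0],b[1],.079,-7.05)])
w=grab('wrist');cv2.imwrite('pics/w1.png',w['img'][:,:,::-1])
print(proj(w,[b]),proj(w,place(ST,[[-.102,.055,.095],[-.102,-.055,.095]])))"
```

```text
[0.4, -3.4, -0.2] [-0.0, 0.0, -0.4]
[0.4, -3.4, 90.8] [-0.0, 0.0, -0.4]
[[317.13450628 240.3159849 ]] [[316.49271486 141.14079127]
 [317.68969584 326.08034872]]
```

View pics/w1.png

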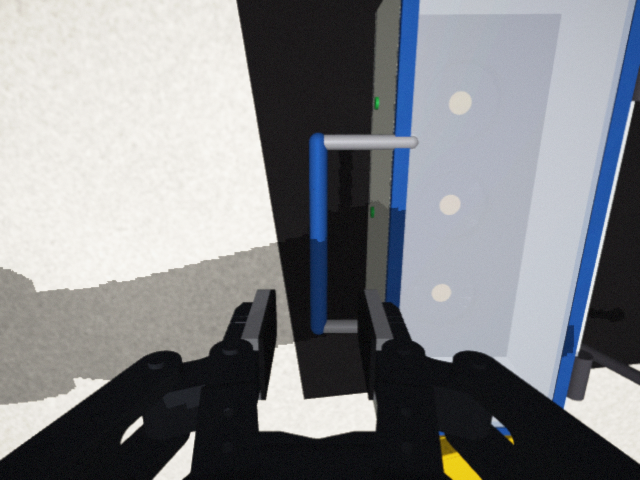

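The wrist view has the bar between the pads, at column 318 for rows 137–330. The model predicted 317, so I'm descending.

Call:
play_rows(
  dp=[
    [0.5, -3, 50],
    [0.5, -3, 91],
    [0.5, -3, 91],
    [0.5, -3, 91],
    [0.5, -3, 91],
    [0.5, -3, 91],
    [0.5, -3, 91],
    [0.5, -3, 91],
  ],
  delta_rot=[
    [0, 0, 0],
    [0, 0, 0],
    [0, 0, 0],
    [0, 0, 0],
    [0, 0, 0],
    [0, 0, 0],
    [0, 0, 0],
    [0, 0, 0],
  ],
  fingers=[-0.25, -0.25, -0.25, -1, -1, -1, -1, -1],
)

```text
clock: 2.95
tcp_pos: [0.4381, -0.0266, 0.0809]
ee_rot: [[0.992, -0.123, -0.0], [-0.123, -0.992, 0.002], [-0.001, -0.002, -1.0]]
contact_force: [-7.1, 1.3, 5.2]
opening: 0.0076
```

```bash
cat > arc.py <<'E'
from g import *
import sys
t0,t1,n=map(float,sys.argv[1:4]); s=robot.sense(); R=np.array(s["ee_rot"]); p=np.array(s["tcp_pos"])
b0=bar(t0); print(p-b0, s["opening"],np.round(s["contact_force"],1))
print([(1000*R.T@(bar(t)-b0)).round(0).tolist() for t in np.linspace(t0,t1,int(n)+1)[1:]])
E
python3 arc.py 0 1.0 11;python3 arc.py 1.0 2.0 11
```

```text
[ 0.00094381  0.00385966 -0.01407011] 0.007589389155850877 [-7.1  1.3  5.2]
[[1.0, -0.0, -15.0], [3.0, -0.0, -30.0], [6.0, -0.0, -44.0], [11.0, -0.0, -58.0], [17.0, -0.0, -72.0], [24.0, -0.0, -85.0], [32.0, -0.0, -97.0], [41.0, -0.0, -109.0], [52.0, -0.0, -120.0], [63.0, -0.0, -129.0], [75.0, -0.0, -138.0]]
[-0.07387704  0.01310932 -0.15207135] 0.007589389155850877 [-7.1  1.3  5.2]
[[13.0, -0.0, -7.0], [26.0, -0.0, -14.0], [40.0, -0.0, -19.0], [55.0, -0.0, -23.0], [70.0, -0.0, -25.0], [84.0, -0.0, -26.0], [99.0, -0.0, -26.0], [114.0, -0.0, -24.0], [129.0, -0.0, -21.0], [143.0, -0.0, -17.0], [157.0, -0.0, -11.0]]
```

Call:
play_rows(
  dp=[
    [1, 0, -15],
    [3, 0, -30],
    [6, 0, -44],
    [11, 0, -58],
    [17, 0, -72],
    [24, 0, -85],
    [32, 0, -97],
    [41, 0, -109],
    [52, 0, -120],
    [63, 0, -129],
    [75, 0, -138],
    [75, 0, -138],
  ],
  delta_rot=[
    [0, 0, 0],
    [0, 0, 0],
    [0, 0, 0],
    [0, 0, 0],
    [0, 0, 0],
    [0, 0, 0],
    [0, 0, 0],
    [0, 0, 0],
    [0, 0, 0],
    [0, 0, 0],
    [0, 0, 0],
    [0, 0, 0],
  ],
  fingers=[-1, -1, -1, -1, -1, -1, -1, -1, -1, -1, -1, -1],
)

```text
clock: 4.45
tcp_pos: [0.5133, -0.0362, 0.2221]
ee_rot: [[0.992, -0.123, 0.002], [-0.123, -0.992, 0.002], [0.002, -0.003, -1.0]]
contact_force: [-16.5, 2.9, 25.4]
opening: 0.0076
```

```bash
python3 - <<'E'
from g import *
w=grab('scene');cv2.imwrite('pics/s1.png',w['img'][100:340,130:450,::-1])
E
python3 arc.py 1.0 2.0 11; python3 arc.py 2.0 2.3 5
```

```text
[ 0.00105058  0.00353382 -0.01104603] 0.007409045111415583 [-15.8   4.2  26.4]
[[13.0, -0.0, -7.0], [26.0, -0.0, -14.0], [40.0, -0.0, -19.0], [55.0, -0.0, -22.0], [70.0, -0.0, -25.0], [84.0, -0.0, -26.0], [99.0, -0.0, -25.0], [114.0, -0.0, -24.0], [129.0, -0.0, -21.0], [143.0, -0.0, -16.0], [157.0, -0.0, -11.0]]
[-0.15462203  0.0227787  -0.02216956] 0.007409045111415583 [-15.8   4.2  26.4]
[[9.0, 0.0, 4.0], [17.0, 0.0, 9.0], [26.0, 0.0, 15.0], [33.0, 0.0, 21.0], [41.0, 0.0, 27.0]]
```

View pics/s1.png

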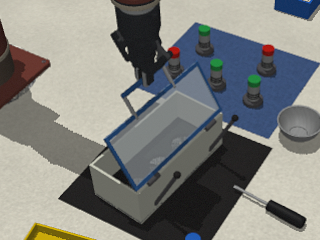

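Cover at about 1 rad and moving with the gripper. The 30 N reading says I'm pushing inward, so I'm adding about 4 mm outward.

Call:
play_rows(
  dp=[
    [11, 0, -10],
    [24, 0, -18],
    [38, 0, -23],
    [54, 0, -27],
    [70, 0, -30],
    [84, 0, -31],
    [99, 0, -31],
    [115, 0, -29],
    [130, 0, -26],
    [144, 0, -21],
    [158, 0, -16],
    [158, 0, -16],
  ],
  delta_rot=[
    [0, 0, 0],
    [0, 0, 0],
    [0, 0, 0],
    [0, 0, 0],
    [0, 0, 0],
    [0, 0, 0],
    [0, 0, 0],
    [0, 0, 0],
    [0, 0, 0],
    [0, 0, 0],
    [0, 0, 0],
    [0, 0, 0],
  ],
  fingers=[-1, -1, -1, -1, -1, -1, -1, -1, -1, -1, -1, -1],
)

```text
clock: 6.0
tcp_pos: [0.6719, -0.0565, 0.2339]
ee_rot: [[0.992, -0.123, 0.003], [-0.123, -0.992, -0.001], [0.004, 0.001, -1.0]]
contact_force: [2.9, 0.5, 4.9]
opening: 0.0074
```

```bash
python3 arc.py 2.0 2.28 5
```

```text
[ 0.0042333   0.00247525 -0.0102511 ] 0.007390406857941986 [2.9 0.5 4.9]
[[8.0, -0.0, 4.0], [16.0, -0.0, 9.0], [24.0, -0.0, 14.0], [31.0, -0.0, 19.0], [38.0, -0.0, 25.0]]
```

Call:
play_rows(
  dp=[
    [8, 0, 4],
    [16, 0, 9],
    [24, 0, 14],
    [30, 0, 19],
    [34, 0, 22],
    [36, 0, 24],
    [36, 0, 24],
    [36, 0, 24],
  ],
  delta_rot=[
    [0, 0, 0],
    [0, 0, 0],
    [0, 0, 0],
    [0, 0, 0],
    [0, 0, 0],
    [0, 0, 0],
    [0, 0, 0],
    [0, 0, 0],
  ],
  fingers=[-1, -1, -1, -1, -1, -1, -1, -1],
)

```text
clock: 7.0
tcp_pos: [0.7066, -0.0609, 0.2097]
ee_rot: [[0.992, -0.123, 0.003], [-0.123, -0.992, -0.001], [0.003, 0.0, -1.0]]
contact_force: [4.1, -0.8, 4.8]
opening: 0.0076
```

```bash
python3 arc.py 2.28 2.3 2; python3 - <<'E'
from g import *
w=grab('scene');cv2.imwrite('pics/s2.png',w['img'][60:380,130:530,::-1])
p=[[.062-r*np.cos(2.3),y,.095+r*np.sin(2.3)] for r in(.124,.164) for y in(-.135,.135,-.055,.055)]
print((proj(w,place(ST,p))-[130,60]).round())
E
```

```text
[ 0.00071889  0.00276278 -0.00976753] 0.0075947396186363805 [ 4.1 -0.8  4.8]
[[1.0, -0.0, 1.0], [2.0, -0.0, 2.0]]
[[170. 223.]
 [258. 135.]
 [199. 194.]
 [235. 159.]
 [182. 218.]
 [272. 129.]
 [211. 189.]
 [248. 153.]]
```

View pics/s2.png

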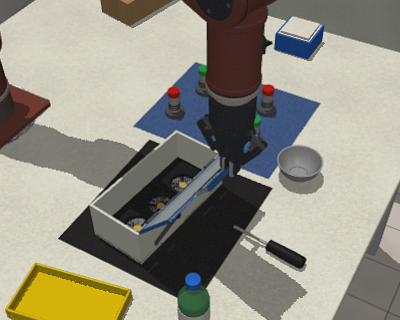

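Cover is near its stops and the wells are visible. I'm nudging to contact and then releasing.

Call:
play_rows(
  dp=[
    [1, 0, 1],
    [2, 0, 3],
    [4, 0, 5],
    [5, 0, 6],
    [5, 0, 6],
    [5, 0, 6],
  ],
  delta_rot=[
    [0, 0, 0],
    [0, 0, 0],
    [0, 0, 0],
    [0, 0, 0],
    [0, 0, 0],
    [0, 0, 0],
  ],
  fingers=[-1, -1, -1, -1, -1, -1],
)

```text
clock: 7.8
tcp_pos: [0.7094, -0.0613, 0.2071]
ee_rot: [[0.992, -0.123, -0.0], [-0.123, -0.992, 0.002], [-0.0, -0.002, -1.0]]
contact_force: [-16.1, 2.7, 30.2]
opening: 0.0072
```

Call:
play_rows(
  dp=[
    [-2, 0, -3],
    [-2, 0, -3],
    [-2, 0, -3],
    [-2, 0, -3],
    [-2, 0, -30],
    [-2, 0, -70],
    [-2, 0, -70],
  ],
  delta_rot=[
    [0, 0, 0],
    [0, 0, 0],
    [0, 0, 0],
    [0, 0, 0],
    [0, 0, 0],
    [0, 0, 0],
    [0, 0, 0],
  ],
  fingers=[-1, -0.25, -0.25, -0.25, -0.25, -0.25, -0.25],
)

```text
clock: 8.68
tcp_pos: [0.7094, -0.0616, 0.2766]
ee_rot: [[0.992, -0.123, 0.005], [-0.123, -0.992, -0.001], [0.005, -0.0, -1.0]]
contact_force: [-0.4, -0.5, -0.1]
opening: 0.0323
```

```bash
python3 - <<'E'
from g import *
t,s=grab("top"),grab("scene")
for n,g,r in (("r1",(.5948,.3542),RED),("r2",(.401,.237),RED),("g1",(.6152,.2368),GRN),("g2",(.5131,.2457),GRN),("g3",(.422,.3487),GRN)):
    q=tagfind([t,s],g,r,win=30); print(n,q and q[0].round(4),q and len(q[1]))
# go above station to look down at wells
w=place(ST,[[0,0,0]])[0]; go([(.6,-.05,.30,-7.05),(w[0]-.03,w[1],.27,-7.05)])
cv2.imwrite('pics/s3.png',np.vstack([t['img'][170:350,260:460,::-1],s['img'][100:320,180:380,::-1]]))
E
```

```text
r1 [0.5948 0.3542] 4
r2 [0.401  0.2364] 4
g1 [0.6145 0.2374] 4
g2 [0.5132 0.2444] 2
g3 [0.4222 0.3485] 4
[-108.7, 2.4, -27.0] [0.0, 0.0, -0.0]
[-200.5, 6.8, 3.0] [0.0, 0.0, -0.0]
```

View pics/s3.png

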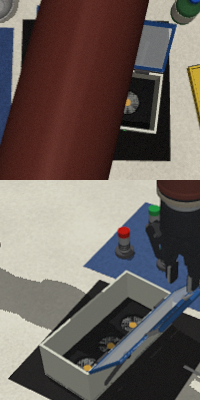

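The cover rests open. Now I'll look down into the wells with the wrist camera.

Call:
play_rows(
  dp=[
    [-60, 2, -10],
    [-120, 4, -5],
    [-180, 5, 0],
    [-190, 7, 3],
    [-190, 7, 3],
    [-190, 7, 3],
  ],
  delta_rot=[
    [0, 0, 0],
    [0, 0, 0],
    [0, 0, 0],
    [0, 0, 0],
    [0, 0, 0],
    [0, 0, 0],
  ],
  fingers=[-0.25, -0.25, -0.25, -0.25, -0.25, -0.25],
)

```text
clock: 9.52
tcp_pos: [0.5198, -0.0444, 0.2702]
ee_rot: [[0.992, -0.123, 0.0], [-0.123, -0.992, -0.001], [0.0, 0.001, -1.0]]
contact_force: [0.2, 1.0, 0.8]
opening: 0.0319
```

```bash
python3 - <<'E'
from g import *
w=grab('wrist'); im=w['img'][:,:,::-1].copy(); cv2.imwrite('pics/w2raw.png',im)
for yy in(-.075,0,.075):
    for r,z in((.0265,.018),(.0265,.008)):
        P=place(ST,cyl(r,z,z)+[0,yy,0]); 
        for q in proj(w,P): cv2.circle(im,tuple(int(round(v)) for v in q),1,(0,0,255),-1)
    print(proj(w,place(ST,[[0,yy,.008]])))
cv2.imwrite('pics/w2.png',im)
E
```

```text
[[333.65969714 250.31319244]]
[[334.59098547 180.54918809]]
[[335.64102994 102.47794356]]
```

View pics/w2.png

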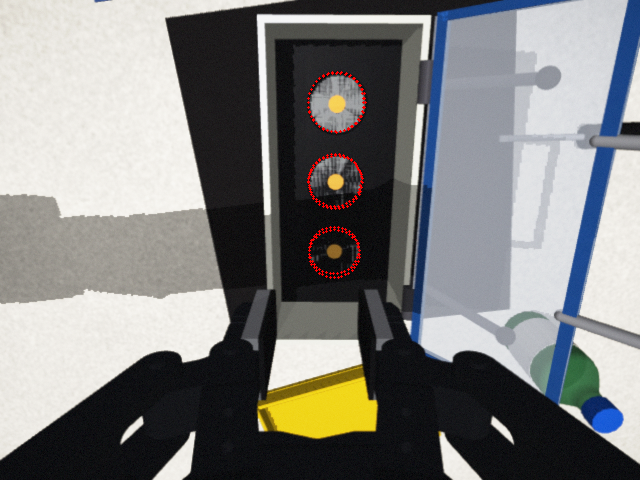

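The overlay agrees with the yellow well contacts at (337,104), (335,182) and (334,252) to within about 1 px. I'm refining from them and planning the first green pick.

```bash
python3 - <<'E'
from g import *
from scipy.optimize import least_squares
w=grab('wrist'); m=hsv(w,(12,120,60),(30,255,255)); m[300:]=0
n,l,st,ce=cv2.connectedComponentsWithStats(m); k=[i for i in range(1,n) if st[i,4]>60]; print(st[k],ce[k].round(1).tolist())
C=sorted([ce[i] for i in k],key=lambda c:-c[1])
if len(C)==3:
    P=[pix2w(w,c,.009) for c in C]; print(np.round(P,4))
    f=lambda p:(np.array([place(p,[[0,y,0]])[0][:2] for y in(-.075,0,.075)])-np.array(P)[:,:2]).ravel()
    r=least_squares(f,ST); print(r.x.round(4),r.fun.round(4))
go([(.56,.08,.22,20),(.6145,.2374,.14,21),(.6145,.2374,.03,21)])
E
```

```text
[[328  94  18  19 271]
 [327 173  17  17 227]
 [327 244  15  15 179]] [[336.6, 103.1], [335.0, 181.0], [333.9, 250.8]]
[[ 0.5293 -0.1179  0.009 ]
 [ 0.5387 -0.0437  0.009 ]
 [ 0.5484  0.0304  0.009 ]]
[ 0.5388 -0.0437 -0.1279] [-0.0001 -0.0002  0.0001 -0.0001 -0.      0.0002]
[24.6, -128.7, 49.9] [0.1, 0.0, -27.1]
[59.2, -291.8, 129.6] [0.1, 0.0, -28.1]
[59.2, -292.0, 239.6] [0.1, 0.0, -28.1]
```

```bash
sed -i 's/^ST=.*/ST=(.5388,-.0437,-.1279); TR=(.522,-.3285,.199); W=[(.5293,-.1179),(.5387,-.0437),(.5484,.0304)]/' g.py; python3 - <<'E'
from g import *
go([(.56,.12,.24,-7),(.6145,.2374,.13,-7),(.6145,.2374,.03,-7)])
E
```

```text
[19.6, -168.4, 29.8] [0.1, 0.0, -0.1]
[59.2, -291.8, 139.6] [0.1, 0.0, -0.1]
[59.2, -292.0, 239.6] [0.1, 0.0, -0.1]
```

Call:
play_rows(
  dp=[
    [7, -56, 10],
    [13, -112, 20],
    [20, -168, 30],
    [38, -225, 70],
    [59, -280, 125],
    [59, -292, 140],
    [59, -292, 140],
  ],
  delta_rot=[
    [0, 0, 0],
    [0, 0, 0],
    [0, 0, 0],
    [0, 0, 0],
    [0, 0, 0],
    [0, 0, 0],
    [0, 0, 0],
  ],
  fingers=[0.3, 0.3, 0.3, 0.3, 0.3, 0.3, 0.3],
)

```text
clock: 10.5
tcp_pos: [0.612, 0.2407, 0.1253]
ee_rot: [[0.993, -0.119, -0.006], [-0.119, -0.993, -0.004], [-0.005, 0.004, -1.0]]
contact_force: [-0.7, -0.6, -0.0]
opening: 0.0555
```

```bash
cat > chk.py <<'E'
# usage: chk.py G|R x y  : refind the handle, plan descent and lift
from g import *
import sys
g=(float(sys.argv[2]),float(sys.argv[3])); rg=GRN if sys.argv[1]=="G" else RED
c={n:grab(n) for n in("top","scene","wrist")}
for n in c:
    q=tagfind([c[n]],g,rg,win=80 if n=="wrist" else 25); print(n,q and q[0].round(4))
q=tagfind(list(c.values()),g,rg,win=60)
if q: print("all",q[0].round(4)); go([(*q[0],.03,-7)])
E
python3 chk.py G .6145 .2374
```

```text
top [0.6157 0.2361]
scene [0.6136 0.2392]
wrist [0.6158 0.2367]
all [0.6158 0.2367]
[1.4, -0.2, 100.6] [0.1, -0.0, -0.2]
```

Call:
play_rows(
  dp=[
    [1, 0, 50],
    [1, 0, 101],
    [1, 0, 101],
    [1, 0, 101],
    [1, 0, 101],
    [1, 0, 101],
    [1, 0, 101],
    [1, 0, 60],
    [1, 0, 0],
    [1, 0, -40],
    [1, 0, -40],
  ],
  delta_rot=[
    [0, 0, 0],
    [0, 0, 0],
    [0, 0, 0],
    [0, 0, 0],
    [0, 0, 0],
    [0, 0, 0],
    [0, 0, 0],
    [0, 0, 0],
    [0, 0, 0],
    [0, 0, 0],
    [0, 0, 0],
  ],
  fingers=[0.3, 0.3, 0.3, -1, -1, -1, -1, -1, -1, -1, -1],
)

```text
clock: 12.02
tcp_pos: [0.6168, 0.2384, 0.1761]
ee_rot: [[0.992, -0.124, 0.008], [-0.124, -0.992, 0.004], [0.007, -0.005, -1.0]]
contact_force: [1.0, -0.5, -1.5]
opening: 0.0268
```

```bash
cat > put.py <<'E'
# put.py x y zbase hi : from lifted, measure held tag (wrist), plan to place
from g import *
import sys
x,y,zb,hi=map(float,sys.argv[1:5]); s=robot.sense(); print(np.round(s["tcp_pos"],4),np.round(s["opening"],4),np.round(s["contact_force"],1))
print("tcp tilt",np.round(np.array(s["ee_rot"])[:,2],3))
zt=.031+zb
go([(x,y,hi,-7.3),(x,y,zt+.02,-7.3),(x,y,zt,-7.3)])
E
python3 put.py .5484 .0304 .008 .18
```

```text
[0.6168 0.2384 0.1761] 0.0268 [ 1.  -0.5 -1.5]
tcp tilt [ 0.008  0.004 -1.   ]
[-42.1, 214.9, -5.4] [-0.3, -0.4, 0.2]
[-43.0, 215.5, 115.6] [-0.3, -0.4, 0.2]
[-43.1, 215.6, 135.6] [-0.3, -0.4, 0.2]
```

Call:
play_rows(
  dp=[
    [-11, 55, -5],
    [-22, 110, -5],
    [-33, 165, -5],
    [-42, 215, -5],
    [-42, 215, -5],
    [-43, 215, 30],
    [-43, 215, 50],
    [-43, 215, 50],
    [-43, 215, 50],
  ],
  delta_rot=[
    [0, 0, 0],
    [0, 0, 0],
    [0, 0, 0],
    [0, 0, 0],
    [0, 0, 0],
    [0, 0, 0],
    [0, 0, 0],
    [0, 0, 0],
    [0, 0, 0],
  ],
  fingers=[-1, -1, -1, -1, -1, -1, -1, -1, -1],
)

```text
clock: 13.15
tcp_pos: [0.5457, 0.0303, 0.1211]
ee_rot: [[0.992, -0.123, 0.001], [-0.123, -0.992, 0.0], [0.001, -0.0, -1.0]]
contact_force: [-0.5, -0.1, -1.8]
opening: 0.0267
```

```bash
python3 - <<'E'
from g import *
s=robot.sense(); print(np.round(s["tcp_pos"],4)); base=s["tcp_pos"][2]-.031
w=grab("wrist"); q=tagfind([w],s["tcp_pos"][:2],GRN,base=base,win=80); print(q and q[0].round(4),q and q[1].round(1))
cv2.imwrite('pics/w3.png',w['img'][:,:,::-1])
E
python3 put.py .5484 .0304 .008 .18
```

```text
[0.5457 0.0303 0.1211]
[0.5458 0.0306] [ 0. -0.]
[0.5459 0.0302 0.1214] 0.0267 [-0.3 -0.3 -1.3]
tcp tilt [ 0.001  0.    -1.   ]
[2.6, -0.5, -58.6] [-0.0, -0.1, 0.2]
[2.4, -0.5, 62.4] [-0.0, -0.1, 0.2]
[2.4, -0.4, 82.4] [-0.0, -0.1, 0.2]
```

View pics/w3.png

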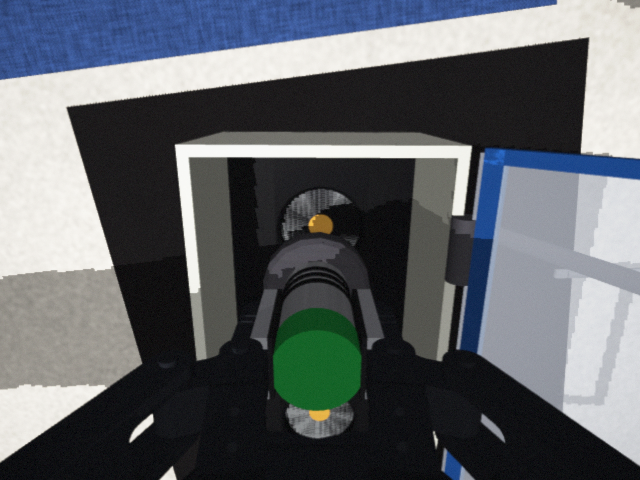

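The handle is held centred, with well 2's contact visible at (320,225). I'm applying the 2.5 mm correction and lowering it.

Call:
play_rows(
  dp=[
    [2.5, -0.5, 20],
    [2.5, -0.5, 45],
    [2.5, -0.5, 60],
    [2.5, -0.5, 68],
    [2.5, -0.5, 75],
    [2.5, -0.5, 80],
    [2.5, -0.5, 84],
    [2.5, -0.5, 84],
    [2.5, -0.5, 84],
  ],
  delta_rot=[
    [0, 0, 0],
    [0, 0, 0],
    [0, 0, 0],
    [0, 0, 0],
    [0, 0, 0],
    [0, 0, 0],
    [0, 0, 0],
    [0, 0, 0],
    [0, 0, 0],
  ],
  fingers=[-1, -1, -1, -1, -1, -1, -1, -1, -1],
)

```text
clock: 14.32
tcp_pos: [0.5483, 0.0301, 0.0405]
ee_rot: [[0.992, -0.124, 0.0], [-0.124, -0.992, 0.003], [-0.0, -0.003, -1.0]]
contact_force: [-22.4, -1.3, 51.0]
opening: 0.0264
```

Call:
play_rows(
  dp=[
    [-1, 0, -2],
    [-1, 0, -2],
    [-1, 0, -2],
  ],
  delta_rot=[
    [0, 0, 0],
    [0, 0, 0],
    [0, 0, 0],
  ],
  fingers=[-1, -1, -1],
)

```text
clock: 14.7
tcp_pos: [0.548, 0.0301, 0.0405]
ee_rot: [[0.992, -0.124, 0.002], [-0.124, -0.992, 0.001], [0.002, -0.002, -1.0]]
contact_force: [-7.3, -0.6, 21.1]
opening: 0.0265
```

Call:
play_rows(
  dp=[
    [0, 0, -1],
    [0, 0, -1],
    [0, 0, -1],
    [0, 0, -40],
    [0, 0, -90],
    [0, 0, -130],
    [0, 0, -130],
    [0, 0, -130],
  ],
  delta_rot=[
    [0, 0, 0],
    [0, 0, 0],
    [0, 0, 0],
    [0, 0, 0],
    [0, 0, 0],
    [0, 0, 0],
    [0, 0, 0],
    [0, 0, 0],
  ],
  fingers=[0.2, 0.2, 0.2, 0.2, 0.2, 0.2, 0.2, 0.2],
)

```text
clock: 15.7
tcp_pos: [0.546, 0.0303, 0.1675]
ee_rot: [[0.992, -0.123, -0.001], [-0.123, -0.992, 0.0], [-0.001, 0.0, -1.0]]
contact_force: [-0.8, 0.7, -1.0]
opening: 0.0512
```

```bash
python3 - <<'E'
from g import *
c=[grab(n) for n in("wrist","top","scene")]
for b in (.008,.018): print(b,[ (lambda q:q and q[0].round(4))(tagfind([k],W[2],GRN,base=b,win=60)) for k in c])
w=c[0]
go([(.53,.15,.22,-7),(.5132,.2445,.13,-7)])
im=cv2.resize(w['img'][180:480,160:480,::-1],None,fx=2,fy=2); s=c[2]['img'][:,:,::-1]
cv2.imwrite('pics/w4.png',np.hstack([cv2.resize(w['img'][:,:,::-1],(480,360)),cv2.resize(s[180:300,220:340],(320,360))[:, :320]]))
E
```

```text
0.008 [array([0.5476, 0.0285]), None, array([0.5456, 0.0306])]
0.018 [array([0.5479, 0.0318]), None, array([0.5511, 0.0221])]
[-30.6, -117.0, -53.1] [0.1, 0.1, -0.1]
[-58.7, -208.8, 36.9] [0.1, 0.1, -0.1]
```

View pics/w4.png

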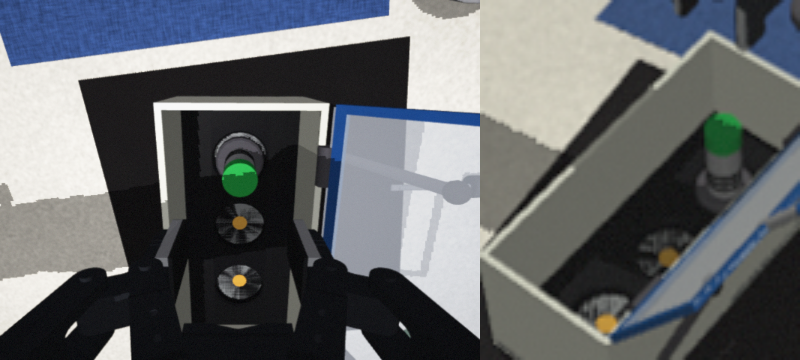

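The first green handle is seated: the .008 base height is the one where both cameras agree. On to green 2.

Call:
play_rows(
  dp=[
    [-12, -50, -20],
    [-25, -105, -20],
    [-45, -160, 0],
    [-58, -205, 30],
    [-58, -209, 37],
    [-58, -209, 37],
    [-58, -209, 37],
  ],
  delta_rot=[
    [0, 0, 0],
    [0, 0, 0],
    [0, 0, 0],
    [0, 0, 0],
    [0, 0, 0],
    [0, 0, 0],
    [0, 0, 0],
  ],
  fingers=[0.3, 0.3, 0.3, 0.3, 0.3, 0.3, 0.3],
)

```text
clock: 16.73
tcp_pos: [0.5158, 0.243, 0.1318]
ee_rot: [[0.992, -0.126, 0.001], [-0.126, -0.992, -0.0], [0.001, 0.0, -1.0]]
contact_force: [0.1, -0.5, 0.7]
opening: 0.0555
```

```bash
python3 chk.py G .5132 .2445
```

```text
top [0.5131 0.2447]
scene [0.5116 0.2483]
wrist [0.5137 0.2454]
all [0.5136 0.2454]
[-2.3, -1.4, 102.1] [-0.0, -0.0, -0.2]
```

Call:
play_rows(
  dp=[
    [-2, -1.5, 50],
    [-2, -1.5, 102],
    [-2, -1.5, 102],
    [-2, -1.5, 102],
    [-2, -1.5, 102],
    [-2, -1.5, 102],
    [-2, -1.5, 50],
    [-2, -1.5, 0],
    [-2, -1.5, -45],
    [13, 70, -45],
    [28, 130, -45],
  ],
  delta_rot=[
    [0, 0, 0],
    [0, 0, 0],
    [0, 0, 0],
    [0, 0, 0],
    [0, 0, 0],
    [0, 0, 0],
    [0, 0, 0],
    [0, 0, 0],
    [0, 0, 0],
    [0, 0, 0],
    [0, 0, 0],
  ],
  fingers=[0.3, 0.3, 0.3, -1, -1, -1, -1, -1, -1, -1, -1],
)

```text
clock: 18.25
tcp_pos: [0.526, 0.1212, 0.1782]
ee_rot: [[0.993, -0.122, 0.003], [-0.122, -0.993, 0.002], [0.002, -0.002, -1.0]]
contact_force: [1.2, -0.9, -1.6]
opening: 0.0267
```

```bash
python3 put.py .5387 -.0437 .008 .18
```

```text
[0.526  0.1212 0.1782] 0.0267 [ 1.2 -0.9 -1.6]
tcp tilt [ 0.003  0.002 -1.   ]
[32.6, 162.1, -2.0] [-0.1, -0.1, 0.3]
[32.3, 162.4, 119.0] [-0.1, -0.1, 0.3]
[32.3, 162.4, 139.0] [-0.1, -0.1, 0.3]
```

Call:
play_rows(
  dp=[
    [11, 54, -2],
    [22, 108, -2],
    [32, 155, -2],
    [32, 155, 20],
    [32, 155, 55],
    [32, 155, 55],
    [32, 155, 55],
  ],
  delta_rot=[
    [0, 0, 0],
    [0, 0, 0],
    [0, 0, 0],
    [0, 0, 0],
    [0, 0, 0],
    [0, 0, 0],
    [0, 0, 0],
  ],
  fingers=[-1, -1, -1, -1, -1, -1, -1],
)

```text
clock: 19.12
tcp_pos: [0.5389, -0.0357, 0.1229]
ee_rot: [[0.992, -0.123, 0.002], [-0.123, -0.992, 0.0], [0.002, -0.0, -1.0]]
contact_force: [1.0, -0.4, -1.7]
opening: 0.0267
```

```bash
cat > held.py <<'E'
from g import *
import sys
s=robot.sense(); p=s["tcp_pos"]; w=grab("wrist"); q=tagfind([w],p[:2],GRN if sys.argv[1]=="G" else RED,base=p[2]-.031,win=80); print("held",q and q[0].round(4))
E
cat held.py > /dev/null; python3 held.py G; python3 put.py .5387 -.0437 .008 .18
```

```text
held [ 0.5389 -0.0363]
[ 0.5391 -0.0356  0.1231] 0.0266 [ 0.8  1.1 -1.6]
tcp tilt [ 0.002  0.    -1.   ]
[0.7, 8.0, -56.9] [-0.0, -0.1, 0.2]
[0.4, 8.1, 64.1] [-0.0, -0.1, 0.2]
[0.4, 8.1, 84.1] [-0.0, -0.1, 0.2]
```

Call:
play_rows(
  dp=[
    [0, 7.5, 20],
    [0, 7.5, 45],
    [0, 7.5, 60],
    [0, 7.5, 68],
    [0, 7.5, 75],
    [0, 7.5, 80],
    [0, 7.5, 83],
    [0, 7.5, 83],
  ],
  delta_rot=[
    [0, 0, 0],
    [0, 0, 0],
    [0, 0, 0],
    [0, 0, 0],
    [0, 0, 0],
    [0, 0, 0],
    [0, 0, 0],
    [0, 0, 0],
  ],
  fingers=[-1, -1, -1, -1, -1, -1, -1, -1],
)

```text
clock: 20.18
tcp_pos: [0.5375, -0.0432, 0.0398]
ee_rot: [[0.992, -0.124, 0.0], [-0.124, -0.992, 0.001], [-0.0, -0.001, -1.0]]
contact_force: [-8.5, 0.4, 17.5]
opening: 0.0266
```

Call:
play_rows(
  dp=[
    [0, 0, -1],
    [0, 0, -1],
    [0, 0, -1],
    [0, 0, -50],
    [0, 0, -100],
    [0, 0, -140],
    [0, 0, -140],
  ],
  delta_rot=[
    [0, 0, 0],
    [0, 0, 0],
    [0, 0, 0],
    [0, 0, 0],
    [0, 0, 0],
    [0, 0, 0],
    [0, 0, 0],
  ],
  fingers=[0.2, 0.2, 0.2, 0.2, 0.2, 0.2, 0.3],
)

```text
clock: 21.05
tcp_pos: [0.5385, -0.0432, 0.1809]
ee_rot: [[0.992, -0.123, 0.004], [-0.123, -0.992, 0.001], [0.004, -0.002, -1.0]]
contact_force: [-0.7, 0.8, -0.0]
opening: 0.0555
```

```bash
cat > wells.py <<'E'
from g import *
import sys
c=[grab(n) for n in("wrist","scene","top")]
for i in map(int,sys.argv[1:]):
    for b in (.008,.018): print(i,b,[ (lambda q:q and q[0].round(4))(tagfind([k],W[i],GRN,base=b,win=30)) for k in c])
E
python3 wells.py 1 2;  python3 -c "
from g import *
go([(.50,.15,.20,-7),(.4222,.3485,.13,-7)])"
```

```text
1 0.008 [array([ 0.5369, -0.045 ]), array([ 0.5345, -0.0419]), None]
1 0.018 [array([ 0.5373, -0.0419]), array([ 0.5401, -0.0495]), None]
2 0.008 [array([0.5477, 0.0283]), array([0.5456, 0.0307]), None]
2 0.018 [array([0.5476, 0.0284]), array([0.551 , 0.0222]), None]
[-59.9, -187.0, -22.7] [0.0, 0.1, -0.1]
[-161.4, -374.4, 47.4] [0.0, 0.1, -0.1]
```

Call:
play_rows(
  dp=[
    [-19, -58, -10],
    [-38, -116, -20],
    [-60, -174, -20],
    [-90, -228, 0],
    [-120, -282, 20],
    [-145, -335, 35],
    [-161, -374, 47],
    [-161, -374, 47],
    [-161, -374, 47],
    [-161, -374, 47],
  ],
  delta_rot=[
    [0, 0, 0],
    [0, 0, 0],
    [0, 0, 0],
    [0, 0, 0],
    [0, 0, 0],
    [0, 0, 0],
    [0, 0, 0],
    [0, 0, 0],
    [0, 0, 0],
    [0, 0, 0],
  ],
  fingers=[0.3, 0.3, 0.3, 0.3, 0.3, 0.3, 0.3, 0.3, 0.3, 0.3],
)

```text
clock: 22.45
tcp_pos: [0.4243, 0.3463, 0.1312]
ee_rot: [[0.992, -0.126, -0.0], [-0.126, -0.992, -0.001], [-0.0, 0.001, -1.0]]
contact_force: [0.1, -0.7, -0.8]
opening: 0.0554
```

```bash
python3 chk.py G .4222 .3485
```

```text
top [0.4223 0.3485]
scene [0.4211 0.35  ]
wrist [0.4231 0.3482]
all [0.423  0.3482]
[-1.3, -1.0, 101.6] [-0.0, -0.0, -0.2]
```

Call:
play_rows(
  dp=[
    [-1, -1, 50],
    [-1, -1, 102],
    [-1, -1, 102],
    [-1, -1, 102],
    [-1, -1, 102],
    [-1, -1, 102],
    [-1, -1, 50],
    [-1, -1, 0],
    [-1, -1, -50],
    [18, 54, -50],
    [38, 108, -50],
    [58, 162, -50],
  ],
  delta_rot=[
    [0, 0, 0],
    [0, 0, 0],
    [0, 0, 0],
    [0, 0, 0],
    [0, 0, 0],
    [0, 0, 0],
    [0, 0, 0],
    [0, 0, 0],
    [0, 0, 0],
    [0, 0, 0],
    [0, 0, 0],
    [0, 0, 0],
  ],
  fingers=[0.3, 0.3, 0.3, -1, -1, -1, -1, -1, -1, -1, -1, -1],
)

```text
clock: 24.1
tcp_pos: [0.4617, 0.1783, 0.1827]
ee_rot: [[0.992, -0.123, 0.002], [-0.123, -0.992, 0.002], [0.001, -0.002, -1.0]]
contact_force: [1.3, -0.4, -0.7]
opening: 0.0269
```

```bash
python3 put.py .5293 -.1179 .008 .18
```

```text
[0.4617 0.1783 0.1827] 0.0269 [ 1.3 -0.4 -0.7]
tcp tilt [ 0.002  0.002 -1.   ]
[103.6, 285.6, 2.2] [-0.1, -0.1, 0.2]
[103.4, 285.9, 123.2] [-0.1, -0.1, 0.2]
[103.4, 285.9, 143.2] [-0.1, -0.1, 0.2]
```

Call:
play_rows(
  dp=[
    [20, 55, 0],
    [40, 110, 0],
    [60, 165, 0],
    [80, 220, 0],
    [102, 279, 0],
    [102, 279, 20],
    [102, 279, 60],
    [102, 279, 60],
    [102, 279, 60],
  ],
  delta_rot=[
    [0, 0, 0],
    [0, 0, 0],
    [0, 0, 0],
    [0, 0, 0],
    [0, 0, 0],
    [0, 0, 0],
    [0, 0, 0],
    [0, 0, 0],
    [0, 0, 0],
  ],
  fingers=[-1, -1, -1, -1, -1, -1, -1, -1, -1],
)

```text
clock: 25.22
tcp_pos: [0.5287, -0.1096, 0.123]
ee_rot: [[0.992, -0.123, 0.002], [-0.123, -0.992, 0.0], [0.002, -0.0, -1.0]]
contact_force: [0.3, -0.0, -1.3]
opening: 0.027
```

```bash
python3 held.py G; python3 put.py .5293 -.1179 .008 .18
```

```text
held [ 0.5287 -0.1104]
[ 0.529  -0.1095  0.1232] 0.0269 [-0.2 -1.  -1.5]
tcp tilt [ 0.002  0.    -1.   ]
[1.5, 8.2, -56.8] [-0.0, -0.1, 0.2]
[1.2, 8.3, 64.2] [-0.0, -0.1, 0.2]
[1.1, 8.3, 84.2] [-0.0, -0.1, 0.2]
```

Call:
play_rows(
  dp=[
    [1, 7.5, 20],
    [1, 7.5, 45],
    [1, 7.5, 60],
    [1, 7.5, 68],
    [1, 7.5, 75],
    [1, 7.5, 80],
    [1, 7.5, 83],
    [1, 7.5, 83],
  ],
  delta_rot=[
    [0, 0, 0],
    [0, 0, 0],
    [0, 0, 0],
    [0, 0, 0],
    [0, 0, 0],
    [0, 0, 0],
    [0, 0, 0],
    [0, 0, 0],
  ],
  fingers=[-1, -1, -1, -1, -1, -1, -1, -1],
)

```text
clock: 26.28
tcp_pos: [0.5283, -0.1172, 0.0397]
ee_rot: [[0.992, -0.124, 0.0], [-0.124, -0.992, 0.001], [0.0, -0.001, -1.0]]
contact_force: [-8.0, 1.4, 17.1]
opening: 0.0266
```

Call:
play_rows(
  dp=[
    [0, 0, -1],
    [0, 0, -1],
    [0, 0, -1],
    [0, 0, -50],
    [0, 0, -100],
    [0, 0, -150],
    [0, 0, -150],
  ],
  delta_rot=[
    [0, 0, 0],
    [0, 0, 0],
    [0, 0, 0],
    [0, 0, 0],
    [0, 0, 0],
    [0, 0, 0],
    [0, 0, 0],
  ],
  fingers=[0.2, 0.2, 0.2, 0.2, 0.2, 0.2, 0.3],
)

```text
clock: 27.15
tcp_pos: [0.5299, -0.1175, 0.1917]
ee_rot: [[0.992, -0.123, 0.006], [-0.123, -0.992, 0.001], [0.006, -0.001, -1.0]]
contact_force: [0.2, -0.7, -1.1]
opening: 0.0555
```

```bash
python3 wells.py 0 1 2;  python3 -c "
from g import *
go([(.47,.10,.19,-7),(.401,.2364,.13,-7)])
print(place(TR,[[.045,0,0],[-.045,0,0]]))"
```

```text
0 0.008 [array([ 0.5287, -0.1152]), array([ 0.527 , -0.1133]), None]
0 0.018 [array([ 0.5291, -0.1124]), array([ 0.5326, -0.1202]), None]
1 0.008 [array([ 0.537 , -0.0451]), array([ 0.5343, -0.0417]), array([ 0.5367, -0.0466])]
1 0.018 [array([ 0.537, -0.045]), array([ 0.5399, -0.0493]), array([ 0.5359, -0.0464])]
2 0.008 [None, array([0.5457, 0.0306]), array([0.5469, 0.0267])]
2 0.018 [None, array([0.5511, 0.0222]), array([0.5459, 0.0262])]
[-83.7, -208.0, -2.5] [-0.0, 0.1, -0.1]
[-168.9, -334.9, 57.6] [-0.0, 0.1, -0.1]
[[ 0.56611191 -0.31960399  0.        ]
 [ 0.47788809 -0.33739601  0.        ]]
```

Call:
play_rows(
  dp=[
    [-24, -55, 0],
    [-48, -110, 0],
    [-72, -165, 0],
    [-98, -215, 10],
    [-125, -265, 30],
    [-155, -315, 50],
    [-169, -335, 58],
    [-169, -335, 58],
    [-169, -335, 58],
  ],
  delta_rot=[
    [0, 0, 0],
    [0, 0, 0],
    [0, 0, 0],
    [0, 0, 0],
    [0, 0, 0],
    [0, 0, 0],
    [0, 0, 0],
    [0, 0, 0],
    [0, 0, 0],
  ],
  fingers=[0.3, 0.3, 0.3, 0.3, 0.3, 0.3, 0.3, 0.3, 0.3],
)

```text
clock: 28.42
tcp_pos: [0.4017, 0.235, 0.1296]
ee_rot: [[0.992, -0.124, -0.001], [-0.124, -0.992, -0.001], [-0.001, 0.002, -1.0]]
contact_force: [0.8, 0.4, -0.1]
opening: 0.0554
```

```bash
python3 chk.py R .401 .2364
```

```text
top [0.4015 0.237 ]
scene [0.4    0.2384]
wrist [0.4022 0.2365]
all [0.402  0.2365]
[-0.4, -1.3, 100.4] [0.0, -0.0, -0.2]
```

Call:
play_rows(
  dp=[
    [0, -1, 50],
    [0, -1, 100],
    [0, -1, 100],
    [0, -1, 100],
    [0, -1, 100],
    [0, -1, 100],
    [0, -1, 50],
    [0, -1, 0],
    [0, -1, -50],
    [15, 54, -50],
    [32, 108, -50],
    [50, 162, -50],
  ],
  delta_rot=[
    [0, 0, 0],
    [0, 0, 0],
    [0, 0, 0],
    [0, 0, 0],
    [0, 0, 0],
    [0, 0, 0],
    [0, 0, 0],
    [0, 0, 0],
    [0, 0, 0],
    [0, 0, 0],
    [0, 0, 0],
    [0, 0, 0],
  ],
  fingers=[0.3, 0.3, 0.3, -1, -1, -1, -1, -1, -1, -1, -1, -1],
)

```text
clock: 30.08
tcp_pos: [0.4316, 0.0677, 0.1815]
ee_rot: [[0.992, -0.123, 0.002], [-0.123, -0.992, 0.002], [0.001, -0.002, -1.0]]
contact_force: [1.9, -0.5, -0.3]
opening: 0.0271
```

```bash
python3 put.py .478 -.337 .005 .18
```

```text
[0.4316 0.0677 0.1815] 0.0271 [ 1.9 -0.5 -0.3]
tcp tilt [ 0.002  0.002 -1.   ]
[95.9, 395.9, 0.7] [-0.1, -0.1, 0.2]
[95.7, 396.2, 124.7] [-0.1, -0.1, 0.2]
[95.6, 396.2, 144.7] [-0.1, -0.1, 0.2]
```

Call:
play_rows(
  dp=[
    [15, 55, 0],
    [32, 110, 0],
    [48, 165, 0],
    [64, 220, 0],
    [80, 275, 0],
    [90, 330, 0],
    [95, 385, 0],
    [95, 392, 40],
    [95, 392, 90],
    [95, 392, 100],
    [95, 392, 100],
  ],
  delta_rot=[
    [0, 0, 0],
    [0, 0, 0],
    [0, 0, 0],
    [0, 0, 0],
    [0, 0, 0],
    [0, 0, 0],
    [0, 0, 0],
    [0, 0, 0],
    [0, 0, 0],
    [0, 0, 0],
    [0, 0, 0],
  ],
  fingers=[-1, -1, -1, -1, -1, -1, -1, -1, -1, -1, -1],
)

```text
clock: 31.45
tcp_pos: [0.4776, -0.3314, 0.0815]
ee_rot: [[0.992, -0.123, 0.001], [-0.123, -0.992, 0.0], [0.001, -0.0, -1.0]]
contact_force: [0.1, 0.4, -1.7]
opening: 0.0266
```

```bash
python3 held.py R; python3 put.py .478 -.337 .005 .18
```

```text
held [ 0.4776 -0.3315]
[ 0.4782 -0.3317  0.0822] 0.0269 [-0.6  0.7 -1. ]
tcp tilt [ 0.002 -0.001 -1.   ]
[0.7, 5.3, -97.8] [0.0, -0.1, 0.2]
[0.4, 5.2, 26.2] [0.0, -0.1, 0.2]
[0.4, 5.2, 46.2] [0.0, -0.1, 0.2]
```

Call:
play_rows(
  dp=[
    [0, 5, 15],
    [0, 5, 28],
    [0, 5, 36],
    [0, 5, 42],
    [0, 5, 45],
    [0, 5, 45],
    [0, 5, 44],
    [0, 5, 44],
    [0, 5, 44],
    [0, 5, -10],
    [0, 5, -65],
    [0, 5, -115],
  ],
  delta_rot=[
    [0, 0, 0],
    [0, 0, 0],
    [0, 0, 0],
    [0, 0, 0],
    [0, 0, 0],
    [0, 0, 0],
    [0, 0, 0],
    [0, 0, 0],
    [0, 0, 0],
    [0, 0, 0],
    [0, 0, 0],
    [0, 0, 0],
  ],
  fingers=[-1, -1, -1, -1, -1, -1, 0.2, 0.2, 0.2, 0.2, 0.2, 0.2],
)

```text
clock: 33.0
tcp_pos: [0.4765, -0.3365, 0.1971]
ee_rot: [[0.992, -0.124, 0.0], [-0.124, -0.992, -0.0], [0.0, 0.0, -1.0]]
contact_force: [0.3, 0.5, -1.3]
opening: 0.0517
```

```bash
python3 -c "
from g import *
go([(.45,-.1,.20,-7),(.45,.1,.2,-7),(.52,.25,.18,-7),(.5948,.3542,.13,-7)])"
```

```text
[-55.5, -231.4, -3.0] [0.0, -0.0, -0.1]
[-80.2, -429.9, -3.1] [0.0, -0.0, -0.1]
[-29.3, -587.4, 16.9] [0.0, -0.0, -0.1]
[32.0, -700.1, 66.8] [0.0, -0.0, -0.1]
```

Call:
play_rows(
  dp=[
    [-14, -58, -3],
    [-28, -116, -3],
    [-42, -174, -3],
    [-56, -232, -3],
    [-65, -290, -3],
    [-72, -348, -3],
    [-80, -406, -3],
    [-65, -460, 0],
    [-45, -515, 8],
    [-28, -570, 17],
    [0, -622, 30],
    [30, -675, 50],
  ],
  delta_rot=[
    [0, 0, 0],
    [0, 0, 0],
    [0, 0, 0],
    [0, 0, 0],
    [0, 0, 0],
    [0, 0, 0],
    [0, 0, 0],
    [0, 0, 0],
    [0, 0, 0],
    [0, 0, 0],
    [0, 0, 0],
    [0, 0, 0],
  ],
  fingers=[0.3, 0.3, 0.3, 0.3, 0.3, 0.3, 0.3, 0.3, 0.3, 0.3, 0.3, 0.3],
)

```text
clock: 34.5
tcp_pos: [0.5898, 0.3309, 0.1452]
ee_rot: [[0.993, -0.122, 0.0], [-0.122, -0.993, 0.001], [0.0, -0.001, -1.0]]
contact_force: [0.2, 0.7, 2.2]
opening: 0.0559
```

```bash
python3 chk.py R .5948 .3542; python3 -c "
from g import *
go([(.5948,.3542,.13,-7)])
c=[grab('scene'),grab('top')]
print([tagfind([k],(.478,-.337),RED,base=.005,win=30) for k in c])"
```

```text
top [0.5953 0.3536]
scene [0.5933 0.3557]
wrist [0.5951 0.3532]
all [0.595  0.3532]
[4.5, -23.8, 111.2] [0.3, 0.2, 0.1]
[3.9, -24.2, 11.2] [0.3, 0.2, 0.1]
[(array([ 0.47421708, -0.33700687]), array([2.28136093e-06, 5.81066672e-07])), (array([ 0.47587491, -0.34082402]), array([8.19461832e-07, 2.73003252e-07]))]
```

Call:
play_rows(
  dp=[
    [3, -22, 11],
    [3, -22, 11],
    [3, -22, 11],
  ],
  delta_rot=[
    [0, 0, 0],
    [0, 0, 0],
    [0, 0, 0],
  ],
  fingers=[0.3, 0.3, 0.3],
)

```text
clock: 35.12
tcp_pos: [0.5946, 0.3486, 0.1362]
ee_rot: [[0.992, -0.125, 0.001], [-0.125, -0.992, 0.001], [0.001, -0.001, -1.0]]
contact_force: [0.3, -0.3, 0.7]
opening: 0.0553
```

```bash
python3 chk.py R .595 .3535
```

```text
top [0.5954 0.3567]
scene [0.5937 0.3557]
wrist [0.5951 0.3535]
all [0.5951 0.3537]
[-0.2, -4.6, 105.9] [-0.1, -0.0, -0.1]
```

Call:
play_rows(
  dp=[
    [0, -4.5, 50],
    [0, -4.5, 105],
    [0, -4.5, 105],
    [0, -4.5, 105],
    [0, -4.5, 105],
    [0, -4.5, 105],
    [0, -4.5, 55],
    [0, -4.5, 0],
    [0, -4.5, -45],
    [-25, 45, -50],
    [-50, 95, -50],
  ],
  delta_rot=[
    [0, 0, 0],
    [0, 0, 0],
    [0, 0, 0],
    [0, 0, 0],
    [0, 0, 0],
    [0, 0, 0],
    [0, 0, 0],
    [0, 0, 0],
    [0, 0, 0],
    [0, 0, 0],
    [0, 0, 0],
  ],
  fingers=[0.3, 0.3, 0.3, -1, -1, -1, -1, -1, -1, -1, -1],
)

```text
clock: 36.65
tcp_pos: [0.5334, 0.2609, 0.1869]
ee_rot: [[0.992, -0.123, 0.003], [-0.123, -0.992, 0.002], [0.003, -0.002, -1.0]]
contact_force: [0.3, -0.8, -0.6]
opening: 0.0269
```

```bash
python3 -c "
from g import *
print(robot.sense()['opening'])
go([(.47,.12,.19,-7),(.46,-.1,.19,-7),(.566,-.3196,.19,-7)])"
```

```text
0.026931174174310697
[-45.6, 147.6, -3.6] [-0.1, -0.1, -0.1]
[-28.4, 367.2, -4.0] [-0.1, -0.1, -0.1]
[103.9, 572.0, -4.2] [-0.1, -0.1, -0.1]
```

Call:
play_rows(
  dp=[
    [-18, 50, -4],
    [-35, 100, -4],
    [-45, 150, -4],
    [-41, 208, -4],
    [-37, 266, -4],
    [-33, 320, -4],
    [-26, 372, -4],
    [8, 420, -4],
    [40, 470, -4],
    [72, 520, -4],
    [102, 565, -4],
    [102, 568, -4],
  ],
  delta_rot=[
    [0, 0, 0],
    [0, 0, 0],
    [0, 0, 0],
    [0, 0, 0],
    [0, 0, 0],
    [0, 0, 0],
    [0, 0, 0],
    [0, 0, 0],
    [0, 0, 0],
    [0, 0, 0],
    [0, 0, 0],
    [0, 0, 0],
  ],
  fingers=[-1, -1, -1, -1, -1, -1, -1, -1, -1, -1, -1, -1],
)

```text
clock: 38.15
tcp_pos: [0.565, -0.3169, 0.1895]
ee_rot: [[0.992, -0.124, 0.001], [-0.124, -0.992, -0.001], [0.001, 0.0, -1.0]]
contact_force: [-0.7, 0.3, -0.6]
opening: 0.0265
```

Call:
play_rows(
  dp=[
    [0, 0, 50],
    [0, 0, 100],
    [0, 0, 100],
    [0, 0, 100],
  ],
  delta_rot=[
    [0, 0, 0],
    [0, 0, 0],
    [0, 0, 0],
    [0, 0, 0],
  ],
  fingers=[-1, -1, -1, -1],
)

```text
clock: 38.65
tcp_pos: [0.5652, -0.3151, 0.0915]
ee_rot: [[0.992, -0.123, 0.003], [-0.123, -0.992, -0.001], [0.003, 0.001, -1.0]]
contact_force: [-0.2, 0.2, -1.6]
opening: 0.0264
```

```bash
python3 held.py R; python3 put.py .566 -.3196 .005 .18
```

```text
held [ 0.5653 -0.3147]
[ 0.5655 -0.3152  0.0919] 0.0267 [-0.1 -0.4 -1.7]
tcp tilt [ 0.003 -0.002 -1.   ]
[1.4, 4.4, -88.1] [0.1, -0.2, 0.2]
[0.9, 4.2, 35.9] [0.1, -0.2, 0.2]
[0.8, 4.2, 55.9] [0.1, -0.2, 0.2]
```

Call:
play_rows(
  dp=[
    [1, 4, 20],
    [1, 4, 37],
    [1, 4, 46],
    [1, 4, 52],
    [1, 4, 55],
    [1, 4, 55],
    [1, 4, 54],
    [1, 4, 54],
    [1, 4, 54],
    [1, 4, 0],
    [1, 4, -55],
    [1, 4, -110],
  ],
  delta_rot=[
    [0, 0, 0],
    [0, 0, 0],
    [0, 0, 0],
    [0, 0, 0],
    [0, 0, 0],
    [0, 0, 0],
    [0, 0, 0],
    [0, 0, 0],
    [0, 0, 0],
    [0, 0, 0],
    [0, 0, 0],
    [0, 0, 0],
  ],
  fingers=[-1, -1, -1, -1, -1, -1, 0.2, 0.2, 0.2, 0.2, 0.2, 0.2],
)

```text
clock: 40.2
tcp_pos: [0.5645, -0.3184, 0.2002]
ee_rot: [[0.992, -0.124, -0.001], [-0.124, -0.992, -0.0], [-0.001, 0.0, -1.0]]
contact_force: [1.3, -0.0, 0.1]
opening: 0.0512
```

```bash
python3 - <<'E'
from g import *
c=[grab(n) for n in("scene","top")]
for g,r,b in [((.478,-.337),RED,.005),((.566,-.3196),RED,.005)]+[(w,GRN,.008) for w in W]:
    print([(lambda q:q and q[0].round(4))(tagfind([k],g,r,base=b,win=12)) for k in c])
cv2.imwrite('pics/c5.png',np.hstack([cv2.resize(c[0]['img'][140:420,120:400,::-1],(400,400)),cv2.resize(c[1]['img'][170:350,260:520,::-1],(400,400))]))
go([(.60,-.20,.30,-7),(.62,-.05,.30,-7.3)])
E
```

```text
[array([ 0.4744, -0.337 ]), None]
[array([ 0.563 , -0.3188]), array([ 0.564 , -0.3231])]
[array([ 0.5264, -0.1127]), array([ 0.5282, -0.1174])]
[array([ 0.5342, -0.0418]), array([ 0.5366, -0.0467])]
[array([0.5457, 0.0307]), array([0.547 , 0.0266])]
[19.0, -123.6, -95.5] [0.2, -0.4, -0.1]
[20.3, -274.9, -95.9] [0.2, -0.4, 0.2]
```

View pics/c5.png

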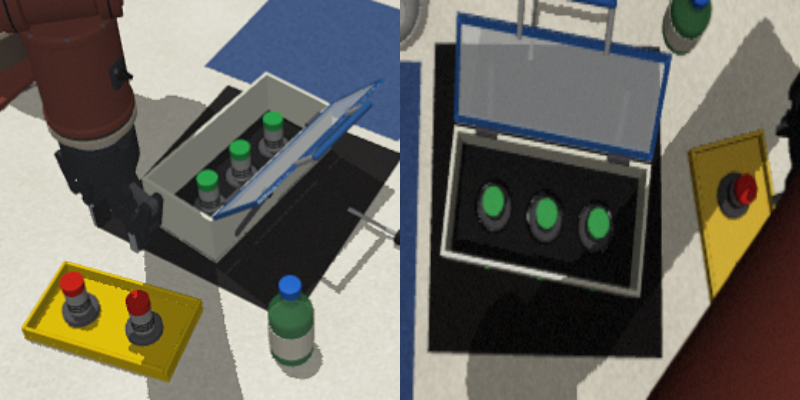

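All five handles are in place: three greens in the wells, two reds upright in the tray, cover still open. Next I return to the bar.

```bash
python3 -c "
from g import *
go([(.7094,-.0613,.285,-7.1)])"
```

```text
[110.3, -274.8, -80.2] [0.2, -0.4, -0.0]
```

Call:
play_rows(
  dp=[
    [0, 0, -60],
    [10, -25, -90],
    [32, -80, -90],
    [54, -135, -90],
    [76, -190, -85],
    [98, -245, -80],
    [109, -272, -80],
    [109, -272, -80],
    [109, -272, -80],
  ],
  delta_rot=[
    [0, 0, 0],
    [0, 0, 0],
    [0, 0, 0],
    [0, 0, 0],
    [0, 0, 0],
    [0, 0, 0],
    [0, 0, 0],
    [0, 0, 0],
    [0, 0, 0],
  ],
  fingers=[0, 0, -0.25, -0.25, -0.25, -0.25, -0.25, -0.25, -0.25],
)

```text
clock: 41.42
tcp_pos: [0.706, -0.0632, 0.2784]
ee_rot: [[0.992, -0.125, -0.001], [-0.125, -0.992, -0.001], [-0.001, 0.001, -1.0]]
contact_force: [-0.7, -0.7, 1.0]
opening: 0.0324
```

```bash
python3 - <<'E'
from g import *
go([(.7094,-.0613,.207,-7.1)])
w=grab('wrist'); im=w['img'][:,:,::-1].copy()
for P in place(ST,[[.062-.164*np.cos(t),y,.095+.164*np.sin(t)] for t in (2.3,) for y in (-.055,0,.055)]):
    q=proj(w,[P])[0]; print(q.round()); cv2.circle(im,tuple(int(v) for v in q),4,(0,0,255),-1)
cv2.imwrite('pics/w6.png',im)
E
```

```text
[3.2, -2.4, 71.4] [0.1, 0.0, -0.1]
[321. 347.]
[322. 258.]
[323. 155.]
```

View pics/w6.png

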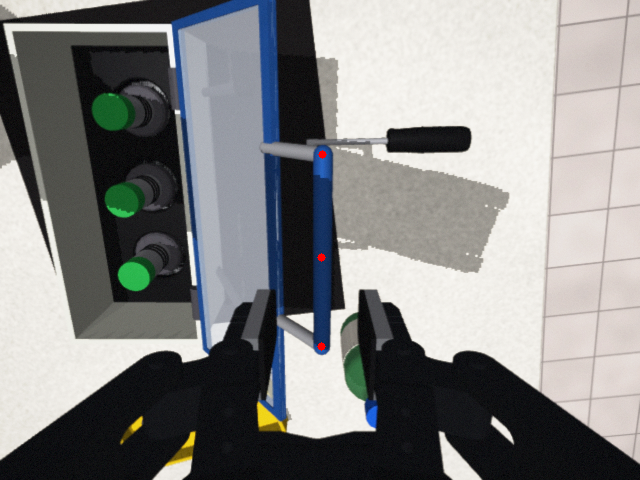

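The bar lies along column 322 between the pads and matches the model, so I'm descending and gripping it.

Call:
play_rows(
  dp=[
    [2.5, -2, 40],
    [2.5, -2, 70],
    [2.5, -2, 70],
    [2.5, -2, 70],
    [2.5, -2, 70],
    [2.5, -2, 70],
    [2.5, -2, 70],
    [2.5, -2, 70],
  ],
  delta_rot=[
    [0, 0, 0],
    [0, 0, 0],
    [0, 0, 0],
    [0, 0, 0],
    [0, 0, 0],
    [0, 0, 0],
    [0, 0, 0],
    [0, 0, 0],
  ],
  fingers=[-0.25, -0.25, -0.25, -1, -1, -1, -1, -1],
)

```text
clock: 42.48
tcp_pos: [0.7092, -0.0613, 0.2108]
ee_rot: [[0.992, -0.124, 0.001], [-0.124, -0.992, -0.0], [0.002, 0.0, -1.0]]
contact_force: [-4.9, -0.8, 6.4]
opening: 0.0076
```

```bash
python3 arc.py 2.3 1.3 11; python3 arc.py 1.3 0.3 11;python3 arc.py 0.3 0 6
```

```text
[ 0.00055798  0.00420094 -0.00645674] 0.007586586312281595 [-4.9 -0.8  6.4]
[[-12.0, -0.0, -9.0], [-24.0, -0.0, -18.0], [-37.0, -0.0, -25.0], [-51.0, -0.0, -31.0], [-65.0, -0.0, -36.0], [-79.0, -0.0, -39.0], [-94.0, -0.0, -41.0], [-109.0, -0.0, -42.0], [-124.0, -0.0, -41.0], [-139.0, -0.0, -39.0], [-153.0, -1.0, -36.0]]
[ 0.15244621 -0.01533219 -0.04218463] 0.007586586312281595 [-4.9 -0.8  6.4]
[[-14.0, -0.0, 5.0], [-28.0, -0.0, 10.0], [-41.0, -0.0, 18.0], [-53.0, -0.0, 26.0], [-65.0, -0.0, 35.0], [-76.0, -0.0, 46.0], [-85.0, -0.0, 57.0], [-94.0, -0.0, 69.0], [-102.0, -0.0, 82.0], [-108.0, -0.0, 95.0], [-113.0, -0.0, 109.0]]
[ 0.26433018 -0.0297207   0.0673736 ] 0.007586586312281595 [-4.9 -0.8  6.4]
[[-2.0, -0.0, 8.0], [-4.0, -0.0, 16.0], [-6.0, -0.0, 24.0], [-7.0, -0.0, 32.0], [-7.0, -0.0, 40.0], [-7.0, -0.0, 48.0]]
```

Call:
play_rows(
  dp=[
    [-12, 0, -9],
    [-24, 0, -18],
    [-37, 0, -25],
    [-51, 0, -31],
    [-65, 0, -36],
    [-79, 0, -39],
    [-94, 0, -41],
    [-109, 0, -42],
    [-124, 0, -41],
    [-139, 0, -39],
    [-153, 0, -36],
    [-153, 0, -36],
  ],
  delta_rot=[
    [0, 0, 0],
    [0, 0, 0],
    [0, 0, 0],
    [0, 0, 0],
    [0, 0, 0],
    [0, 0, 0],
    [0, 0, 0],
    [0, 0, 0],
    [0, 0, 0],
    [0, 0, 0],
    [0, 0, 0],
    [0, 0, 0],
  ],
  fingers=[-1, -1, -1, -1, -1, -1, -1, -1, -1, -1, -1, -1],
)

```text
clock: 43.98
tcp_pos: [0.5564, -0.0417, 0.2457]
ee_rot: [[0.992, -0.123, -0.0], [-0.123, -0.992, 0.002], [-0.0, -0.002, -1.0]]
contact_force: [-1.6, -2.6, 7.7]
opening: 0.0072
```

Call:
play_rows(
  dp=[
    [-14, 0, 5],
    [-28, 0, 10],
    [-41, 0, 17],
    [-53, 0, 25],
    [-65, 0, 34],
    [-76, 0, 45],
    [-86, 0, 56],
    [-95, 0, 68],
    [-103, 0, 81],
    [-109, 0, 94],
    [-114, 0, 108],
    [-114, 0, 108],
  ],
  delta_rot=[
    [0, 0, 0],
    [0, 0, 0],
    [0, 0, 0],
    [0, 0, 0],
    [0, 0, 0],
    [0, 0, 0],
    [0, 0, 0],
    [0, 0, 0],
    [0, 0, 0],
    [0, 0, 0],
    [0, 0, 0],
    [0, 0, 0],
  ],
  fingers=[-1, -1, -1, -1, -1, -1, -1, -1, -1, -1, -1, -1],
)

```text
clock: 45.48
tcp_pos: [0.4447, -0.0269, 0.1365]
ee_rot: [[0.992, -0.123, 0.002], [-0.123, -0.992, 0.001], [0.002, -0.001, -1.0]]
contact_force: [6.6, 1.0, -3.7]
opening: 0.0073
```

```bash
python3 arc.py 0.3 0 6; python3 - <<'E'
from g import *
w=grab('scene');cv2.imwrite('pics/s7.png',w['img'][100:340,130:450,::-1])
E
```

```text
[-0.00023028  0.0046837  -0.00695156] 0.007328816480405413 [ 6.6  1.  -3.7]
[[-2.0, -0.0, 8.0], [-4.0, 0.0, 16.0], [-6.0, 0.0, 24.0], [-7.0, 0.0, 32.0], [-7.0, 0.0, 40.0], [-7.0, 0.0, 48.0]]
```

View pics/s7.png

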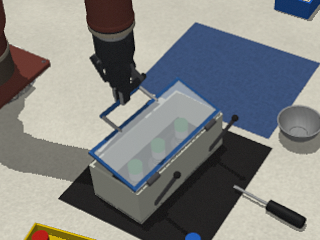

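The cover is nearly shut, about 0.3 rad. I'm lowering the rest slowly.

Call:
play_rows(
  dp=[
    [-2, 0, 8],
    [-3, 0, 16],
    [-5, 0, 24],
    [-6, 0, 32],
    [-6, 0, 40],
    [-6, 0, 45],
    [-6, 0, 48],
    [-6, 0, 50],
    [-6, 0, 50],
    [-6, 0, 50],
  ],
  delta_rot=[
    [0, 0, 0],
    [0, 0, 0],
    [0, 0, 0],
    [0, 0, 0],
    [0, 0, 0],
    [0, 0, 0],
    [0, 0, 0],
    [0, 0, 0],
    [0, 0, 0],
    [0, 0, 0],
  ],
  fingers=[-1, -1, -1, -1, -1, -1, -1, -1, -1, -1],
)

```text
clock: 46.78
tcp_pos: [0.4382, -0.0275, 0.089]
ee_rot: [[0.992, -0.125, -0.004], [-0.125, -0.992, -0.0], [-0.004, 0.001, -1.0]]
contact_force: [-23.9, -0.3, 67.2]
opening: 0.007
```

Call:
play_rows(
  dp=[
    [1, 0, -3],
    [1, 0, -3],
    [1, 0, -3],
    [1, 0, -3],
    [1, 0, -3],
    [1, 0, -3],
    [1, 0, -40],
    [1, 0, -80],
    [1, 0, -130],
    [1, 0, -130],
  ],
  delta_rot=[
    [0, 0, 0],
    [0, 0, 0],
    [0, 0, 0],
    [0, 0, 0],
    [0, 0, 0],
    [0, 0, 0],
    [0, 0, 0],
    [0, 0, 0],
    [0, 0, 0],
    [0, 0, 0],
  ],
  fingers=[-1, -1, -0.25, -0.25, -0.25, -0.25, -0.25, -0.25, -0.25, -0.25],
)

```text
clock: 48.02
tcp_pos: [0.4412, -0.0266, 0.2199]
ee_rot: [[0.992, -0.124, 0.005], [-0.124, -0.992, 0.003], [0.005, -0.004, -1.0]]
contact_force: [-0.0, 0.3, 0.3]
opening: 0.0317
```

```bash
python3 - <<'E'
from g import *
s,t,w=grab("scene"),grab("top"),grab("wrist")
M=np.vstack([[[x,j*.135,z] for x in(-.062,.053) for j in(-1,1) for z in(.093,.097)],[[-.107,j*.055,.095] for j in(-1,1)]])
k=cv2.dilate(hullmask(proj(s,place(ST,M)),1),np.ones((13,13)))
m=hsv(s,(100,150,60),(125,255,255))&k; print("cover fit shut",fit([s],[m],M,ST))
for g in ((.478,-.337),(.566,-.3196)): print([(lambda q:q and q[0].round(4))(tagfind([c],g,RED,base=.005,win=12)) for c in(s,t)])
for y in(-.055,0,.055): print(proj(w,place(ST,[[-.102,y,.095]])).round())
cv2.imwrite('pics/f.png',np.hstack([cv2.resize(s['img'][130:430,120:440,::-1],(400,375)),cv2.resize(w['img'][:,:,::-1],(400,375))]))
E
```

```text
cover fit shut (array([ 0.53796561, -0.04111017, -0.12595965]), np.float64(0.007060378408458542))
[array([ 0.4743, -0.3371]), array([ 0.4758, -0.3409])]
[array([ 0.5626, -0.3189]), array([ 0.5643, -0.3227])]
[[315. 301.]]
[[315. 229.]]
[[315. 147.]]
```

View pics/f.png

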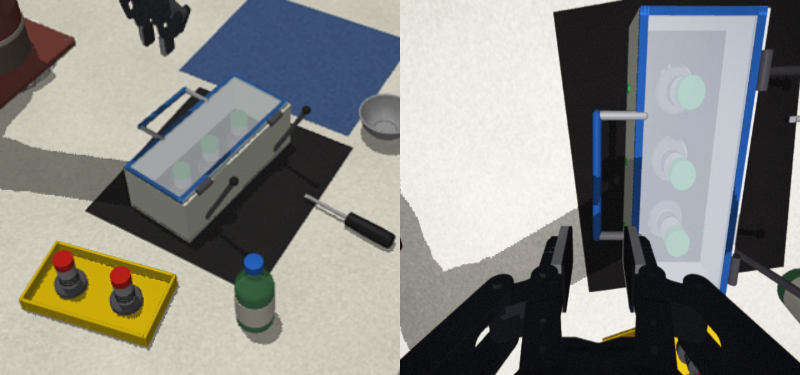

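The cover is shut and the scene fit is unchanged from the start. The handles are upright, the bystanders look undisturbed, and the gripper is clear at z = 0.22. Handing in.

```bash
python3 -c "
from workcell import robot
print(robot.job_done())"
```

```text
the job is handed in; nothing more can be done
None
```

I finished the sort and handed the job in at about 48 s on the robot's clock; hand-in gives no verdict. I swung the cover back onto its rear stops, put the three green handles in the three wells and stood the two red handles in the yellow tray. I then closed the cover under control at roughly 0.7 rad/s.

**Last checks:**
- **Cover:** in the scene camera, the closed cover fits within about 3 mm of the station pose I had measured. I felt it touch down with 67 N at the wrist (limit 120 N) before letting go.
- **Green handles:** all three stand upright under the clear cover. Before closing, the scene camera fitted the seated height rather than the raised one, and I found no sign of a handle left on the deck.
- **Red handles:** both are upright in the tray, within about 5 mm of where I aimed.
- **Bowl, bottle and screwdriver:** they look undisturbed in the last picture, though I did not measure them again.
- **Gripper:** it is clear of everything.

**Disagreements:** the scene and top cameras differed by up to about 5 mm on the handle positions, so I did not confirm well centring any closer than that. Green 1 met 51 N as it went into its well, but it checked as seated afterwards.

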